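# Roll the spice shakers label up and lay them in the spice drawer

### The job

Roll both spice shakers along the chopping board until the labels face straight up, and let them lie so on the board; do not turn them by lifting. Then lay each in a bay of its own in the open spice drawer, label still up, and push the drawer fully shut so that the labels can be read through its clear top. Leave the two glass spice jars at the back where they stand.

Things in the scene. Friction and masses are not known exactly. Their poses are not given: they have to be found in the camera images.
- green_shaker: metal spice shaker with black lid and green label, lying on the board: cylinder 44 mm in diameter, 120 mm long, 0.2 kg. Origin on its axis at mid length; own y along the axis to the lid end (lid: last 26 mm); own z points out of the middle of the label, which covers 92 degrees of the round side, 66 mm long. Label up = own z straight up; at the start it faces sideways, to own +x or -x.
- red_shaker: metal spice shaker with black lid and red label, lying on the board: cylinder 44 mm in diameter, 120 mm long, 0.2 kg. Origin on its axis at mid length; own y along the axis to the lid end (lid: last 26 mm); own z points out of the middle of the label, which covers 92 degrees of the round side, 66 mm long. Label up = own z straight up; at the start it faces sideways, to own +x or -x.
- board: wooden chopping board, fixed, 250 mm (own x) by 360 mm (own y), 22 mm thick; origin at the centre of its underside, its top 22 mm above
- unit: low wooden spice drawer unit with a clear top, fixed: 220 mm wide (own x), 152 mm deep (own y), 72 mm high; origin at the centre of its underside; its open front faces own -y, where the drawer comes out
- drawer (a joint): slide of the drawer along the unit's own y: 0 fully shut, about 0.14 m = out (open towards the unit's own -y); it slides with about 1.5 N of friction
- bay0 (a point): drawer bay on the unit's own -x side: where the axis of a shaker lying in it belongs, 22 mm above the drawer floor (8 mm above the worktop). The shaker lies along the unit's own y, lid at either end, between two ribs 6 mm high, 32 mm apart; drawer 131 mm long inside. Beside it: 28 mm to the side wall (26 mm high), 46 mm to the next shaker
- bay1 (a point): the other bay (unit's own +x side), the same; the bays are 90 mm apart
- drawer_knob (a point): outer face of the steel knob (24 mm in diameter, 20 mm long, 34 mm above the worktop) in the middle of the drawer front; the front is 220 mm wide and reaches up to 61 mm above the worktop
- pepper_jar: glass spice jar, 44 mm in diameter, 105 mm high, at the back (bystander, leave it where it stands; origin at the centre of its underside)
- herb_jar: glass spice jar, 45 mm in diameter, 105 mm high, at the back (bystander, leave it where it stands; origin at the centre of its underside)

How it is judged:
By the outcome, as a careful person would: the job done as asked, in the order asked, and still so for the second after the job is handed in, with the robot touching nothing.
It also fails if it takes over 72 s, if anything falls off the work surface, if the arm or the gripper's body presses on something with over 40 N, if the wrist force passes 120 N, or if a joint passes its speed limit or range.

### The arm

A 7-joint arm with a two-finger parallel gripper is mounted at the origin on the work surface; the furniture and walls round the work are solid. World frame = base frame: x ahead of the robot, y to its left, z up, the work surface at z = 0. Lengths are in m, angles in rad, forces in N, time in s.
With the tool pointing down it reaches from about 0.425 to 0.95 m from the base axis. Payload 4.7 kg.
Tool frame: the origin (TCP) lies at the centre of the arm's flange, where the gripper is bolted on; the fingertips stand 182 mm ahead of it and the grasp point (between the pads) lies bot.hold_point_z ahead of it (bot.hold_point_z is the distance from the TCP to the grasp point, in m); z points along the fingers, y is the line along which they close (so a half turn about z gives the same grasp; the last joint's range is limited). The gripper opens to 87 mm and grips with 3 to 60 N. Pads are 19 mm wide; open, the fingers measure 117 mm over their backs; the gripper's body (75 mm by 190 mm) begins 51 mm behind the grasp point.
Start: joints at [1.236, 0.469, -0.049, 1.532, 0.024, 1.141, -0.082], TCP at [0.203, -0.644, 0.405] pointing down, gripper open.
Joint ranges: [-2.59, 2.59], [-0.33, 1.99], [-1.39, 1.29], [0.1, 2.45], [-1.04, 4.18], [0.21, 1.99], [-2.66, 2.66]. Speed limits (rad/s): [2.57, 2.57, 3.14, 3.14, 3.14, 3.14, 3.14].

### API

Orientations are given as a 3x3 rotation matrix whose columns are the frame's x, y, z axes.
In Python, from plant import bot, camera gives the robot as it stands.
- The arm moves only by the tool step_arm, never from a script. Its argument "steps" is a list of rows, each an object with "travel": the shift along the tool's x, y, z normalised to -1 to 1, where 1 is 0.02 m, a list of three; "yaw": the turn about the tool's z normalised to -1 to 1, where 1 is 0.15 rad; "fingers": the opening, from -1 (shut) to 1 (fully open). A call has 1 to 5 rows; each row shifts and turns the commanded pose from where the row before left it, along the tool's axes as they then stand; what a row does not reach is not made up. A row lasts 1/10 s, in which the tool goes at most 50 mm and 8.59 degrees, less where a joint would pass 70% of its speed; a pose out of reach is approached as far as the arm can. A call with a number of a shift or a turn outside -1 to 1 is refused whole. A call with a gripper value outside its range is refused whole. The fingers move at their own pace and stop on an object; "squeeze" is the grip in N (left out, the last holds). Time passes only in rows, so rows that do not move let the fingers close. It gives the time, the measured TCP pose, the force, the opening and the grip force at its end, in the units of the state.
- bot.read_state(): the state, without advancing time (a new reading comes with each control period).
- camera(name): name is "side" or "top" or "wrist"; returns a dict with "pixels" (384x512x3 uint8, red, green, blue), "fx", "fy", "cx", "cy" (pixels), "R" (3x3) and "t" (3): a world point X has camera coordinates R X + t. Camera axes: x right, y down, z forward; pixel columns grow to the right and rows downward; lengths in m; the calibration is good to about 2 mm. A picture is of the moment at which its call begins. There is no depth.
- bot.job_done(): hands the job in; it is judged then, once.
The state is a dict: "time": time; "joint_pos": joint angles; "joint_vel": joint speeds; "joint_torque": joint torques, N m; "tool_pos": TCP position; "ee_rot": TCP orientation; "wrist_force": force on the tool from outside, world axes, zero at the start; "wrist_torque": the same for the moment, N m; "width": opening from 0.0 (shut) to 1.0 (fully open); "grip_force": force on a finger pad.
Only numpy, scipy, OpenCV 4.12 (cv2) and the standard library are available. Lean on these libraries where they do the work, as an engineer would, in place of code of your own. Each camera call takes 0.05 s, during which the arm holds its last target. There are 200 camera calls.

## Working session

There is one attempt and no reset: what is moved stays moved. The work goes in short steps, Python scripts to look and compute and a tool call to move; the robot and the scene stay as the last step left them, time stands still between calls to the robot, and variables do not carry over. Pictures are saved under pics/ and viewed, at most 10 in all, crops included, and the job is handed in when it is done.

Besides the shell and the picture viewer there is one more tool, called after ">>>" by a JSON object that holds its "name" and its "arguments". step_arm: Moves the arm, as the interface text tells. Its arguments: {"type":"object","properties":{"steps":{"type":"array"},"squeeze":{"type":"number"}},"required":["steps"]}

```bash
mkdir -p pics; ls; python3 - <<'E'
from plant import bot,camera
import cv2,numpy as np,pickle
s=bot.read_state();print({k:np.round(s[k],3).tolist() for k in s});print(bot.hold_point_z)
d={}
for n in("top","side"):
    c=camera(n);d[n]=c
    cv2.imwrite(f"pics/{n}0.png",cv2.resize(c["pixels"][:,:,::-1],(800,600),interpolation=cv2.INTER_CUBIC))
    print(n,c["fx"],c["cx"],c["cy"],np.round(c["R"],3).tolist(),np.round(c["t"],3), np.round(-c["R"].T@c["t"],3))
pickle.dump(d,open("c0.pkl","wb"))
E
```

```text
pics
{'time': 0.0, 'joint_pos': [1.236, 0.469, -0.049, 1.534, 0.024, 1.141, -0.082], 'joint_vel': [0.0, 0.0, 0.001, -0.0, 0.001, 0.001, -0.001], 'joint_torque': [-0.001, -50.797, -0.08, -23.616, -0.061, 0.038, 0.0], 'tool_pos': [0.203, -0.643, 0.404], 'ee_rot': [[0.954, 0.301, -0.001], [0.301, -0.954, 0.002], [-0.0, -0.002, -1.0]], 'wrist_force': [-0.092, 0.366, 0.514], 'wrist_torque': [-0.001, -0.047, -0.052], 'grip_force': 0.0, 'width': 1.002}
0.1635
top 493.64453989427227 256.8821953474767 189.72236402126924 [[-0.094, -0.996, -0.006], [-0.971, 0.093, -0.219], [0.218, -0.014, -0.976]] [0.041 0.514 1.228] [0.235 0.011 1.311]
side 349.9740120797917 256.30604924011527 198.02357606722603 [[0.997, 0.081, 0.015], [0.046, -0.391, -0.919], [-0.069, 0.917, -0.393]] [-0.509  0.023  0.912] [ 0.569 -0.786  0.387]
```

View pics/top0.png

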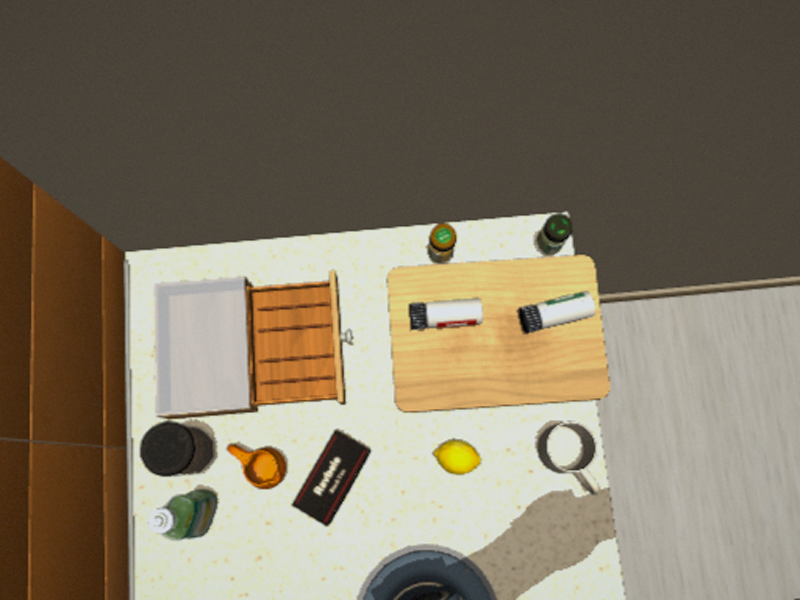

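View pics/side0.png

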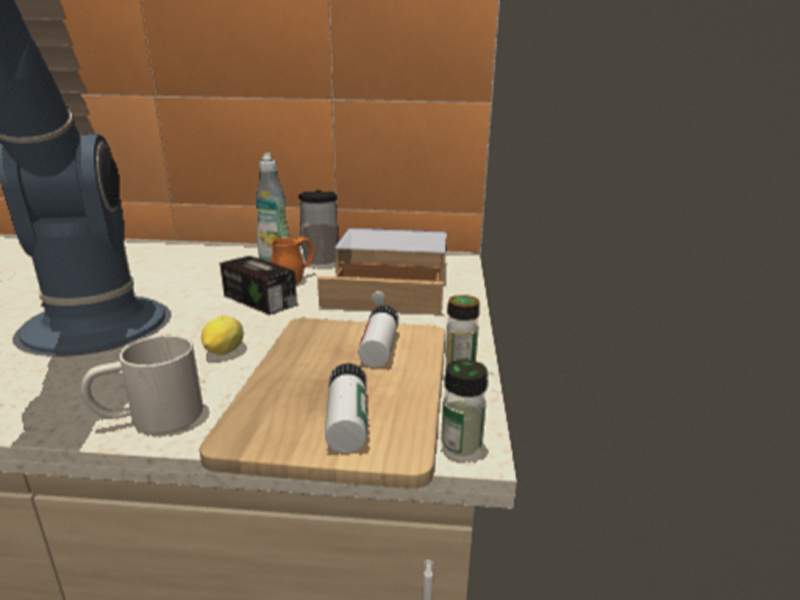

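The top view shows the open drawer (800-px picture, about 295,340), its knob (348,337), the red shaker (446,314) with its label toward the robot, and the green one (557,312) with its label away from the robot. The pepper jar is at (442,240) and the herb jar at (555,232). I'll enlarge both views for measuring.

```bash
python3 - <<'E'
import cv2,pickle
d=pickle.load(open("c0.pkl","rb"))
def crop(n,c0,r0,w,h,s,o):
    im=d[n]["pixels"][r0:r0+h,c0:c0+w,::-1]
    im=cv2.resize(im,None,fx=s,fy=s,interpolation=cv2.INTER_CUBIC)
    for i in range(0,w,20): cv2.putText(im,str(c0+i),(int(i*s),8),0,.3,(255,0,255),1);cv2.line(im,(int(i*s),10),(int(i*s),16),(255,0,255),1)
    for i in range(0,h,20): cv2.putText(im,str(r0+i),(0,int(i*s)+3),0,.3,(255,0,255),1)
    cv2.imwrite(o,im)
crop("top",90,130,305,140,2.6,"pics/topc.png")
crop("side",200,140,125,170,3.5,"pics/sidec.png")
E
```

```text
(no output)
```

View pics/topc.png

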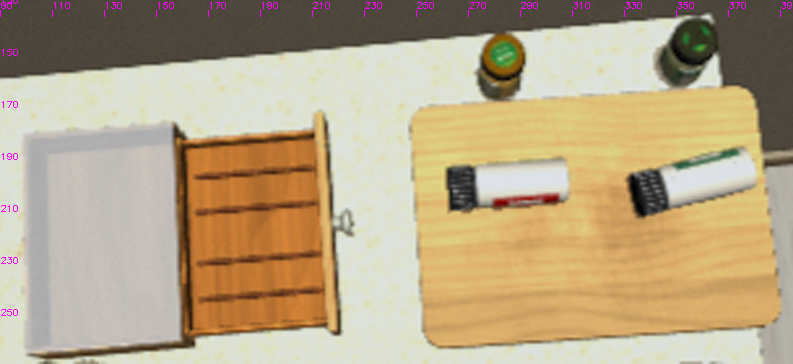

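View pics/sidec.png

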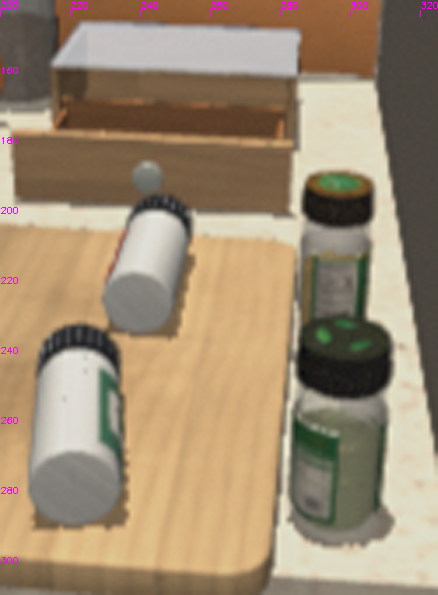

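The top crop shows the red axis from lid (447,188) to base (567,181) and the green axis from lid (640,194) to base (747,167). The ribs run as four lines, left ends (197,177), (197,213), (197,265) and (202,299), and the knob is at (345,220). In the side crop the red base is at (138,303), the green base at (73,488), the knob at (147,177), and the jar lids at (338,185) and (344,335).

```bash
cat > h.py <<'E'
import numpy as np,pickle
def ray(c,u,v):
    d=c["R"].T@np.array([(u-c["cx"])/c["fx"],(v-c["cy"])/c["fy"],1]);return -c["R"].T@c["t"],d/np.linalg.norm(d)
def plane(c,u,v,z):
    o,d=ray(c,u,v);return o+d*(z-o[2])/d[2]
def tri(rays):
    A=sum(np.eye(3)-np.outer(d,d) for o,d in rays);b=sum((np.eye(3)-np.outer(d,d))@o for o,d in rays);return np.linalg.solve(A,b)
def proj(c,X):
    p=c["R"]@np.asarray(X)+c["t"];return c["fx"]*p[0]/p[2]+c["cx"],c["fy"]*p[1]/p[2]+c["cy"]
E
python3 - <<'E'
from h import *
d=pickle.load(open("c0.pkl","rb"));T=d["top"];S=d["side"]
t=lambda u,v:(90+u/2.6,130+v/2.6); s=lambda u,v:(200+u/3.5,140+v/3.5)
for n,(a,z) in dict(redlid=((447,188),.044),redbase=((567,181),.044),glid=((640,194),.044),gbase=((747,167),.044),b1=((412,112),.022),b2=((755,88),.022),b3=((778,322),.022),b4=((430,347),.022),
 r1a=((197,177),.014),r1b=((315,168),.014),r2a=((197,213),.014),r2b=((315,203),.014),r3a=((197,265),.014),r3b=((322,254),.014),r4a=((202,299),.014),r4b=((325,289),.014),
 frontA=((320,113),.061),frontB=((335,332),.061),frontinA=((315,113),.061),frontinB=((329,332),.061),uA=((175,123),.072),uB=((185,345),.072),uC=((25,135),.072),uD=((28,355),.072),knob=((350,220),.034),pep=((504,54),.105),herb=((694,40),.105)).items(): print(n,np.round(plane(T,*t(*a),z),4))
for n,a,b in(("redbase",(567,181),(138,303)),("redlid",(447,188),(160,212)),("gbase",(747,167),(73,488)),("knob",(350,220),(147,177)),("pep",(504,54),(338,183)),("herb",(694,40),(344,335)),("uA",(175,123),(300,74)),("frontA",(320,113),(292,145)),("frontB",(335,332),(14,133))):
    print(n,np.round(tri([ray(T,*t(*a)),ray(S,*s(*b))]),4))
E
```

```text
redlid [ 0.484  -0.0174  0.044 ]
redbase [ 0.4797 -0.1383  0.044 ]
glid [ 0.4595 -0.2096  0.044 ]
gbase [ 0.4768 -0.3204  0.044 ]
b1 [0.5717 0.0105 0.022 ]
b2 [ 0.5634 -0.3468  0.022 ]
b3 [ 0.3213 -0.3338  0.022 ]
b4 [0.3294 0.0144 0.022 ]
r1a [0.5259 0.2378 0.014 ]
r1b [0.5238 0.1157 0.014 ]
r2a [0.4882 0.2398 0.014 ]
r2b [0.4871 0.1184 0.014 ]
r3a [0.4346 0.2426 0.014 ]
r3b [0.4338 0.1152 0.014 ]
r4a [0.3995 0.2394 0.014 ]
r4b [0.3979 0.1148 0.014 ]
frontA [0.5693 0.1027 0.061 ]
frontB [0.3495 0.1045 0.061 ]
frontinA [0.5698 0.1078 0.061 ]
frontinB [0.35   0.1103 0.061 ]
uA [0.5698 0.2465 0.072 ]
uB [0.3497 0.2479 0.072 ]
uC [0.5718 0.3959 0.072 ]
uD [0.3543 0.3982 0.072 ]
knob [0.4625 0.0829 0.034 ]
pep [ 0.5999 -0.0845  0.105 ]
herb [ 0.5963 -0.2715  0.105 ]
redbase [ 0.4831 -0.1381  0.0413]
redlid [ 0.4845 -0.0171  0.0489]
gbase [ 0.4781 -0.3211  0.0408]
knob [0.4638 0.0831 0.0338]
pep [ 0.6018 -0.0845  0.1034]
herb [ 0.5995 -0.2722  0.1015]
uA [0.5754 0.2476 0.0694]
frontA [0.5728 0.1033 0.0572]
frontB [0.3535 0.1059 0.0564]
```

>>> {"name": "step_arm", "arguments": {"steps": [{"travel": [0,0,0.2],"yaw": -0.95,"fingers": -1},{"travel": [0,0,0.2],"yaw": -0.95,"fingers": -1},{"travel": [0,0,0.2],"yaw": -0.95,"fingers": -1},{"travel": [0,0,0.2],"yaw": -0.95,"fingers": -1},{"travel": [0,0,0.2],"yaw": -0.95,"fingers": -1}], "squeeze": 20}}

```text
time: 0.6
tool_pos: [0.2032, -0.6435, 0.384]
ee_rot: [[0.52, 0.854, -0.0], [0.854, -0.52, 0.001], [0.001, -0.001, -1.0]]
wrist_force: [-0.7, -0.1, -1.1]
width: 0.632
grip_force: 0.0
```

>>> {"name": "step_arm", "arguments": {"steps": [{"travel": [0,0,0.2],"yaw": -0.95,"fingers": -1},{"travel": [0,0,0.2],"yaw": -0.95,"fingers": -1},{"travel": [0,0,0.2],"yaw": -0.95,"fingers": -1},{"travel": [0,0,0.2],"yaw": -0.95,"fingers": -1},{"travel": [0,0,0.2],"yaw": -0.95,"fingers": -1}]}}

```text
time: 1.1
tool_pos: [0.2031, -0.6435, 0.364]
ee_rot: [[-0.165, 0.986, -0.0], [0.986, 0.165, 0.001], [0.001, -0.0, -1.0]]
wrist_force: [1.0, 0.5, -0.1]
width: 0.175
grip_force: 0.0
```

>>> {"name": "step_arm", "arguments": {"steps": [{"travel": [0.9,0.9,0],"yaw": 0,"fingers": -1},{"travel": [0.9,0.9,0],"yaw": 0,"fingers": -1},{"travel": [0.9,0.9,0],"yaw": 0,"fingers": -1},{"travel": [0.9,0.9,0],"yaw": 0,"fingers": -1},{"travel": [0.9,0.9,0],"yaw": 0,"fingers": -1}]}}

```text
time: 1.6
tool_pos: [0.2781, -0.5395, 0.3643]
ee_rot: [[-0.159, 0.987, -0.0], [0.987, 0.159, 0.001], [0.001, -0.0, -1.0]]
wrist_force: [0.8, -0.2, -0.2]
width: 0.007
grip_force: 0.0
```

>>> {"name": "step_arm", "arguments": {"steps": [{"travel": [0.9,0.9,0],"yaw": 0,"fingers": -1},{"travel": [0.9,0.9,0],"yaw": 0,"fingers": -1},{"travel": [0.9,0.9,0],"yaw": 0,"fingers": -1},{"travel": [0.9,0.9,0],"yaw": 0,"fingers": -1},{"travel": [0.9,0.9,0],"yaw": 0,"fingers": -1}]}}

```text
time: 2.1
tool_pos: [0.3526, -0.4363, 0.3644]
ee_rot: [[-0.159, 0.987, -0.001], [0.987, 0.159, 0.001], [0.001, -0.0, -1.0]]
wrist_force: [0.2, 0.3, 0.4]
width: 0.001
grip_force: 0.0
```

>>> {"name": "step_arm", "arguments": {"steps": [{"travel": [0.9,0.9,0],"yaw": 0,"fingers": -1},{"travel": [0.9,0.9,0],"yaw": 0,"fingers": -1},{"travel": [0.9,0.9,0],"yaw": 0,"fingers": -1},{"travel": [0.5,0.5,0],"yaw": 0,"fingers": -1},{"travel": [0,0,0],"yaw": 0,"fingers": -1}]}}

```text
time: 2.6
tool_pos: [0.4064, -0.3622, 0.3647]
ee_rot: [[-0.163, 0.987, 0.0], [0.987, 0.163, 0.001], [0.001, 0.0, -1.0]]
wrist_force: [-0.1, 0.6, -0.2]
width: 0.009
grip_force: 0.0
```

```bash
python3 - <<'E'
from plant import camera
import cv2,pickle,numpy as np
c=camera("wrist");pickle.dump(c,open("w1.pkl","wb"))
cv2.imwrite("pics/w1.png",cv2.resize(c["pixels"][:,:,::-1],(800,600),interpolation=cv2.INTER_CUBIC))
from h import *
print(np.round(-c["R"].T@c["t"],3),np.round(c["R"],2).tolist())
print([np.round(proj(c,p),0)*1.5625 for p in((.468,-.265,.044),(.482,-.078,.044),(.6,-.0845,.105),(.5975,-.272,.105))])
T=pickle.load(open("c0.pkl","rb"))["top"]
print("mug",plane(T,363,284,.09),"cup",plane(T,168,298,.05),"canister",plane(T,107,287,.1))
E
```

```text
[ 0.395 -0.292  0.345] [[0.99, 0.16, -0.0], [0.16, -0.95, 0.26], [0.04, -0.26, -0.97]]
[array([543.75, 131.25]), array([ 668.75  , -289.0625]), array([1068.75 , -340.625]), array([859.375, 190.625])]
mug [ 0.2506344  -0.24122693  0.09      ] cup [0.26267166 0.23950268 0.05      ] canister [0.30126327 0.3756615  0.1       ]
```

View pics/w1.png

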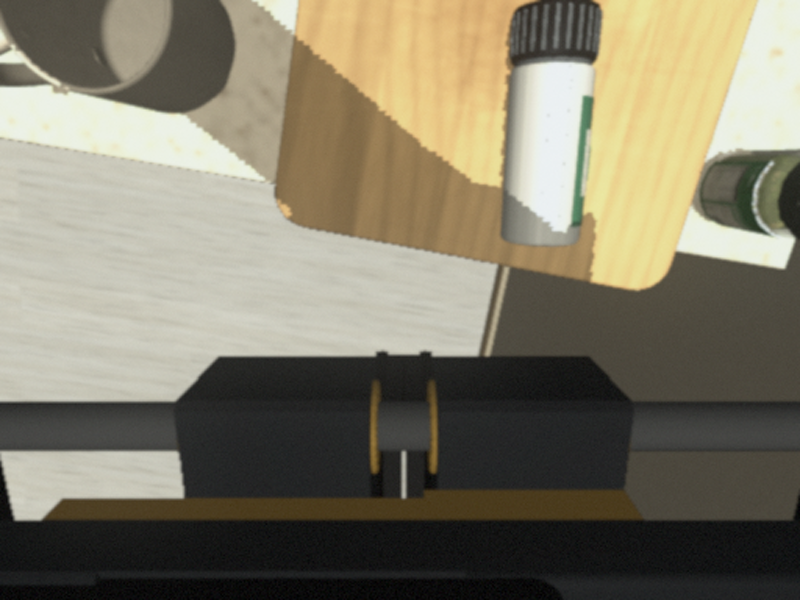

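The wrist view shows the green shaker with its lid at (556,30), base at (541,240) and label on the right. The gripper's long body lies along the closing axis.

```bash
python3 - <<'E'
from h import *
c=pickle.load(open("w1.pkl","rb"))
for p in((556,35),(549,140),(542,225)): print(np.round(plane(c,p[0]/1.5625,p[1]/1.5625,.044),4))
print(c["fx"])
E
```

```text
[ 0.4631 -0.2172  0.044 ]
[ 0.4717 -0.2687  0.044 ]
[ 0.4785 -0.3144  0.044 ]
337.2845386160974
```

>>> {"name": "step_arm", "arguments": {"steps": [{"travel": [0.85,0.88,0.6],"yaw": 0,"fingers": -1},{"travel": [0.85,0.88,0.6],"yaw": 0,"fingers": -1},{"travel": [0.85,0.88,0.6],"yaw": 0,"fingers": -1},{"travel": [0.85,0.88,0.6],"yaw": 0,"fingers": -1},{"travel": [0.85,0.88,0.6],"yaw": 0,"fingers": -1}]}}

```text
time: 3.15
tool_pos: [0.4782, -0.2674, 0.304]
ee_rot: [[-0.156, 0.988, -0.001], [0.988, 0.156, -0.001], [-0.001, -0.001, -1.0]]
wrist_force: [0.9, 0.5, -0.5]
width: 0.009
grip_force: 0.0
```

>>> {"name": "step_arm", "arguments": {"steps": [{"travel": [0,0,0.9],"yaw": 0,"fingers": -1},{"travel": [0,0,0.9],"yaw": 0,"fingers": -1},{"travel": [0,0,0.75],"yaw": 0,"fingers": -1},{"travel": [0,0,0],"yaw": 0,"fingers": -1},{"travel": [0,0,0],"yaw": 0,"fingers": -1}]}}

```text
time: 3.65
tool_pos: [0.4784, -0.2669, 0.2537]
ee_rot: [[-0.158, 0.987, -0.0], [0.987, 0.158, -0.0], [-0.0, -0.0, -1.0]]
wrist_force: [-0.5, -0.7, 0.4]
width: 0.002
grip_force: 0.0
```

>>> {"name": "step_arm", "arguments": {"steps": [{"travel": [0,0,0.1],"yaw": 0,"fingers": -1},{"travel": [0,0,0.1],"yaw": 0,"fingers": -1},{"travel": [0,0,0],"yaw": 0,"fingers": -1}]}}

```text
time: 3.95
tool_pos: [0.4786, -0.2661, 0.25]
ee_rot: [[-0.159, 0.987, 0.0], [0.987, 0.159, -0.0], [-0.001, 0.0, -1.0]]
wrist_force: [-0.1, -0.3, 0.3]
width: 0.002
grip_force: 0.0
```

>>> {"name": "step_arm", "arguments": {"steps": [{"travel": [0,0,0.1],"yaw": 0,"fingers": -1},{"travel": [0,0,0],"yaw": 0,"fingers": -1}]}}

```text
time: 4.15
tool_pos: [0.4788, -0.2661, 0.248]
ee_rot: [[-0.159, 0.987, 0.001], [0.987, 0.159, -0.0], [-0.001, 0.001, -1.0]]
wrist_force: [0.4, -0.3, 1.4]
width: 0.005
grip_force: 0.5
```

>>> {"name": "step_arm", "arguments": {"steps": [{"travel": [0,0,0.05],"yaw": 0,"fingers": -1},{"travel": [0,0,0],"yaw": 0,"fingers": -1}]}}

```text
time: 4.35
tool_pos: [0.4794, -0.2659, 0.2477]
ee_rot: [[-0.16, 0.987, 0.002], [0.987, 0.16, -0.001], [-0.001, 0.002, -1.0]]
wrist_force: [-0.1, 0.4, 4.0]
width: 0.005
grip_force: 2.2
```

>>> {"name": "step_arm", "arguments": {"steps": [{"travel": [0,-0.1,0.05],"yaw": 0,"fingers": -1},{"travel": [0,-0.25,0],"yaw": 0,"fingers": -1},{"travel": [0,-0.3,0],"yaw": 0,"fingers": -1},{"travel": [0,-0.3,0],"yaw": 0,"fingers": -1},{"travel": [0,-0.3,0],"yaw": 0,"fingers": -1}]}}

```text
time: 4.85
tool_pos: [0.4555, -0.2695, 0.2481]
ee_rot: [[-0.16, 0.987, 0.005], [0.987, 0.16, -0.001], [-0.002, 0.005, -1.0]]
wrist_force: [0.0, 2.6, 13.9]
width: 0.004
grip_force: 6.9
```

>>> {"name": "step_arm", "arguments": {"steps": [{"travel": [0,-0.3,0],"yaw": 0,"fingers": -1},{"travel": [0,-0.2,0],"yaw": 0,"fingers": -1},{"travel": [0,0,0],"yaw": 0,"fingers": -1}]}}

```text
time: 5.15
tool_pos: [0.4446, -0.2713, 0.2476]
ee_rot: [[-0.159, 0.987, 0.002], [0.987, 0.159, -0.001], [-0.002, 0.002, -1.0]]
wrist_force: [-0.4, 1.5, 13.6]
width: 0.003
grip_force: 6.6
```

```bash
python3 - <<'E'
from plant import camera
import cv2,numpy as np
ims=[]
T=camera("top")["pixels"][130:270,230:400,::-1];W=camera("wrist")["pixels"][:,:,::-1]
a=cv2.resize(T,(400,330),interpolation=cv2.INTER_CUBIC);b=cv2.resize(W,(400,300))
b=cv2.copyMakeBorder(b,0,30,0,0,0)
cv2.imwrite("pics/m2.png",np.hstack([a,b]))
E
```

```text
(no output)
```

View pics/m2.png

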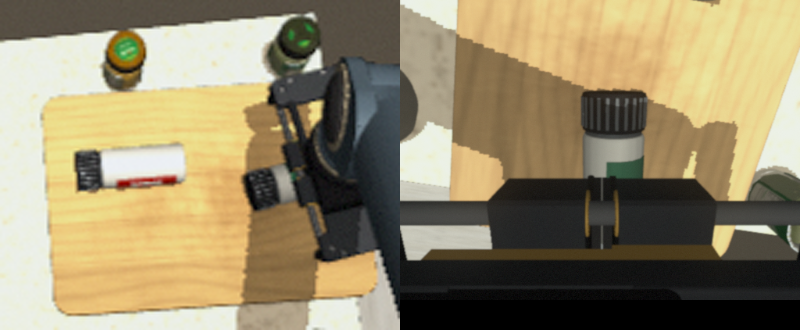

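The top view has the finger over the green shaker, and in the wrist view its label has come up, with the left edge at x=606 on a shaker spanning 585–645. So it is part way; next comes the second stroke.

>>> {"name": "step_arm", "arguments": {"steps": [{"travel": [0,0,-0.5],"yaw": 0,"fingers": -1},{"travel": [0,0.4,0],"yaw": 0,"fingers": -1},{"travel": [0,0.4,0],"yaw": 0,"fingers": -1},{"travel": [0,0,0.4],"yaw": 0,"fingers": -1},{"travel": [0,0,0.08],"yaw": 0,"fingers": -1}]}}

```text
time: 5.75
tool_pos: [0.4621, -0.2686, 0.2471]
ee_rot: [[-0.16, 0.987, 0.005], [0.987, 0.16, -0.001], [-0.001, 0.005, -1.0]]
wrist_force: [0.5, 1.6, 16.8]
width: 0.004
grip_force: 8.4
```

>>> {"name": "step_arm", "arguments": {"steps": [{"travel": [0,-0.1,0],"yaw": 0,"fingers": -1},{"travel": [0,-0.3,0],"yaw": 0,"fingers": -1},{"travel": [0,-0.3,0],"yaw": 0,"fingers": -1},{"travel": [0,-0.3,0],"yaw": 0,"fingers": -1},{"travel": [0,-0.2,0],"yaw": 0,"fingers": -1}]}}

```text
time: 6.25
tool_pos: [0.4379, -0.2723, 0.248]
ee_rot: [[-0.16, 0.987, 0.005], [0.987, 0.16, -0.001], [-0.002, 0.004, -1.0]]
wrist_force: [-0.2, 2.8, 17.5]
width: 0.007
grip_force: 8.5
```

>>> {"name": "step_arm", "arguments": {"steps": [{"travel": [0,0,0],"yaw": 0,"fingers": -1}]}}

```text
time: 6.35
tool_pos: [0.4377, -0.2724, 0.248]
ee_rot: [[-0.16, 0.987, 0.004], [0.987, 0.16, -0.001], [-0.002, 0.004, -1.0]]
wrist_force: [-0.5, 3.0, 18.0]
width: 0.011
grip_force: 8.8
```

```bash
cat > meas.py <<'E'
# label edges in the wrist image: rows where colour visible
from plant import camera
from h import *
import cv2,sys
def run(col,name="wrist"):
    c=camera(name);im=c["pixels"];pickle.dump(c,open("last_%s.pkl"%name,"wb"))
    h=cv2.cvtColor(im,cv2.COLOR_RGB2HSV)
    m=((h[...,0]>40)&(h[...,0]<95)) if col=="g" else ((h[...,0]<7)|(h[...,0]>170))
    m&=(h[...,1]>110)&(h[...,2]>25)
    n,l,st,ce=cv2.connectedComponentsWithStats(m.astype(np.uint8))
    for i in range(1,n):
        if st[i,4]>15: print(st[i],ce[i].round(1))
    return c,m,l
if __name__=="__main__": run(sys.argv[1])
E
python3 meas.py g; python3 -c "
from plant import bot;s=bot.read_state();print(s['tool_pos'],s['wrist_force'])"
```

```text
[492 289  16  21 167] [500.7 296.5]
[ 0.43784543 -0.27234691  0.24803481] [-0.95804467  2.87480395 18.43048119]
```

>>> {"name": "step_arm", "arguments": {"steps": [{"travel": [0,0,-0.9],"yaw": 0,"fingers": -1},{"travel": [-0.8,0,-0.9],"yaw": 0,"fingers": -1},{"travel": [-0.8,0,-0.9],"yaw": 0,"fingers": -1},{"travel": [-0.8,0,-0.9],"yaw": 0,"fingers": -1},{"travel": [0,0,0],"yaw": 0,"fingers": -1}]}}

```text
time: 6.9
tool_pos: [0.4443, -0.3226, 0.3192]
ee_rot: [[-0.156, 0.988, 0.003], [0.988, 0.156, -0.003], [-0.003, 0.003, -1.0]]
wrist_force: [-0.3, -1.0, 0.9]
width: 0.005
grip_force: 0.0
```

```bash
cat > meas.py <<'E'
from plant import camera
from h import *
import cv2,sys
def look(col,P,ax):
    """label edge angles about the axis (deg from up, + toward world +x); P centre, ax lid dir (xy)"""
    c=camera("wrist");im=c["pixels"];pickle.dump(c,open("lastw.pkl","wb"))
    h=cv2.cvtColor(cv2.resize(im,None,fx=2,fy=2,interpolation=cv2.INTER_LINEAR),cv2.COLOR_RGB2HSV)
    m=((h[...,0]>50)&(h[...,0]<100)) if col=="g" else ((h[...,0]<9)|(h[...,0]>168))
    m&=(h[...,1]>70)
    ax=np.r_[np.array(ax)/np.linalg.norm(ax),0];px=np.array([ax[1],-ax[0],0])
    for s in(-.03,-.026,-.02,0,.02,.026,.03):
        hit=[]
        for a in range(-100,101,2):
            n=px*np.sin(np.radians(a))+np.array([0,0,1])*np.cos(np.radians(a))
            X=np.array(P)+ax*s+.022*n
            if (-c["R"].T@c["t"]-X)@n<0: continue
            u,v=proj(c,X);u,v=int(round(2*u)),int(round(2*v))
            if 0<=u<1024 and 0<=v<768: hit.append((a,bool(m[v,u])))
        print(s,"vis",hit[0][0] if hit else None,hit[-1][0] if hit else None,"".join("#" if b else "." for _,b in hit))
E
python3 - <<'E'
from meas import *
look("g",(.438,-.2705,.044),(-.156,.988))
c=pickle.load(open("lastw.pkl","rb"))
cv2.imwrite("pics/w3.png",cv2.resize(c["pixels"][:,:,::-1],(800,600),interpolation=cv2.INTER_CUBIC))
E
```

```text
-0.03 vis -84 84 ......................###...................................#####....................
-0.026 vis -84 84 ......................####..................................#####....................
-0.02 vis -84 84 ......................####...........###########............#####....................
0 vis -84 84 ......................####..................................#####....................
0.02 vis -84 84 .....................................................................................
0.026 vis -84 84 .....................................................................................
0.03 vis -84 84 .....................................................................................
```

View pics/w3.png

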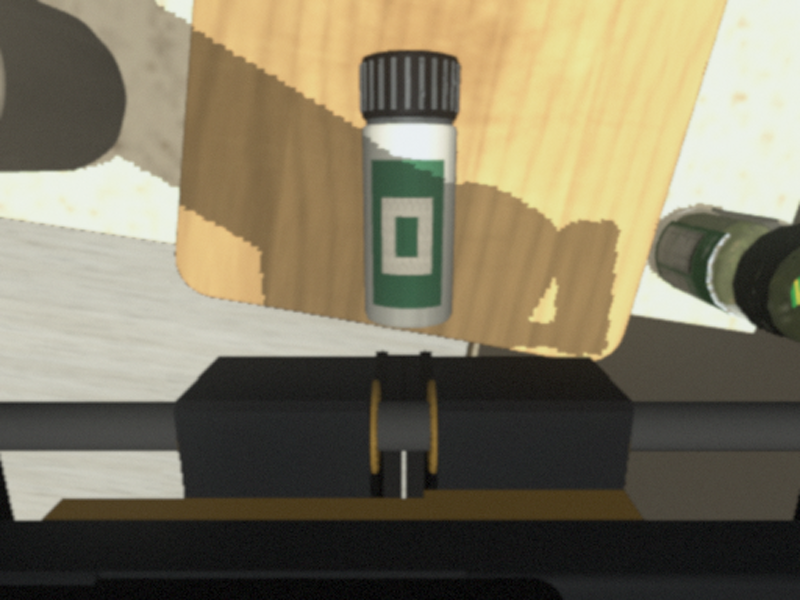

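The green label is nearly up: on row 240 the label spans 370–443 and the shaker 365–453. I'll refine that from pixel profiles.

```bash
python3 - <<'E'
from h import *
c=pickle.load(open("lastw.pkl","rb"));im=c["pixels"].astype(int)
for r in(130,150,185,200):
    print(r,[tuple(im[r,u]) for u in list(range(229,242))],"|",[tuple(im[r,u]) for u in range(280,295)]) if r in(150,) else None
print("lid",[im[60,u].sum() for u in range(226,238)],[im[60,u].sum() for u in range(288,300)])
E
```

```text
150 [(np.int64(139), np.int64(114), np.int64(75)), (np.int64(141), np.int64(115), np.int64(80)), (np.int64(138), np.int64(114), np.int64(80)), (np.int64(123), np.int64(106), np.int64(80)), (np.int64(106), np.int64(98), np.int64(83)), (np.int64(107), np.int64(106), np.int64(95)), (np.int64(113), np.int64(111), np.int64(102)), (np.int64(116), np.int64(116), np.int64(105)), (np.int64(110), np.int64(113), np.int64(101)), (np.int64(88), np.int64(98), np.int64(85)), (np.int64(61), np.int64(81), np.int64(63)), (np.int64(50), np.int64(76), np.int64(57)), (np.int64(51), np.int64(80), np.int64(59))] | [(np.int64(56), np.int64(84), np.int64(63)), (np.int64(58), np.int64(85), np.int64(64)), (np.int64(73), np.int64(93), np.int64(74)), (np.int64(108), np.int64(115), np.int64(100)), (np.int64(130), np.int64(130), np.int64(118)), (np.int64(133), np.int64(132), np.int64(119)), (np.int64(128), np.int64(127), np.int64(115)), (np.int64(122), np.int64(121), np.int64(109)), (np.int64(118), np.int64(116), np.int64(106)), (np.int64(113), np.int64(108), np.int64(97)), (np.int64(122), np.int64(111), np.int64(88)), (np.int64(142), np.int64(120), np.int64(86)), (np.int64(149), np.int64(123), np.int64(83)), (np.int64(150), np.int64(125), np.int64(85)), (np.int64(147), np.int64(122), np.int64(84))]
lid [np.int64(539), np.int64(542), np.int64(533), np.int64(493), np.int64(433), np.int64(333), np.int64(271), np.int64(277), np.int64(245), np.int64(178), np.int64(220), np.int64(284)] [np.int64(243), np.int64(288), np.int64(261), np.int64(250), np.int64(298), np.int64(348), np.int64(437), np.int64(523), np.int64(537), np.int64(541), np.int64(542), np.int64(535)]
```

>>> {"name": "step_arm", "arguments": {"steps": [{"travel": [0,0,0],"yaw": 0.64,"fingers": -1},{"travel": [0,0,0],"yaw": 0.64,"fingers": -1},{"travel": [0.94,0.09,0.2],"yaw": 0,"fingers": -1},{"travel": [0.94,0.09,0.2],"yaw": 0,"fingers": -1},{"travel": [0.94,0.09,0.2],"yaw": 0,"fingers": -1}]}}

```text
time: 7.45
tool_pos: [0.4503, -0.262, 0.3041]
ee_rot: [[0.031, 1.0, -0.003], [1.0, -0.031, 0.002], [0.002, -0.003, -1.0]]
wrist_force: [0.9, 0.3, 0.3]
width: -0.0
grip_force: 0.0
```

>>> {"name": "step_arm", "arguments": {"steps": [{"travel": [0.94,0.09,0.2],"yaw": 0,"fingers": -1},{"travel": [0.94,0.09,0.2],"yaw": 0,"fingers": -1},{"travel": [0.94,0.09,0.2],"yaw": 0,"fingers": -1},{"travel": [0.94,0.09,0.2],"yaw": 0,"fingers": -1},{"travel": [0,0,0],"yaw": 0,"fingers": -1}]}}

```text
time: 7.95
tool_pos: [0.4599, -0.1854, 0.2882]
ee_rot: [[0.026, 1.0, -0.004], [1.0, -0.026, 0.003], [0.003, -0.004, -1.0]]
wrist_force: [0.1, -0.4, 0.4]
width: 0.005
grip_force: 0.0
```

```bash
python3 - <<'E'
from plant import camera,bot
from h import *
import cv2
c=pickle.load(open("lastw.pkl","rb"));print("green",plane(c,261.2,150,.044),plane(c,262.8,60,.044))
c=camera("wrist");pickle.dump(c,open("w4.pkl","wb"));s=bot.read_state();print(s["tool_pos"])
# red silhouette: whitish body vs wood: low saturation
h=cv2.cvtColor(c["pixels"],cv2.COLOR_RGB2HSV)
m=((h[...,1]<60)).astype(np.uint8)
pr=[proj(c,(.484,y,.044)) for y in(-.12,-.078,-.04)];print(np.round(pr,1))
for u,v in pr:
    r=int(v); 
    if 0<=r<384: print(r,"".join("#" if x else "." for x in m[r,int(u)-50:int(u)+50]),int(u)-50)
cv2.imwrite("pics/w4.png",cv2.resize(c["pixels"][:,:,::-1],(800,600),interpolation=cv2.INTER_CUBIC))
E
```

```text
green [ 0.44172048 -0.2873478   0.044     ] [ 0.43278815 -0.22418342  0.044     ]
[ 0.45997883 -0.18722558  0.28868637]
[[294.2 111.5]
 [294.3  41.2]
 [294.3 -29. ]]
111 ..........................##########################################################................ 244
41 ................##.......##############################################################............. 244
```

>>> {"name": "step_arm", "arguments": {"steps": [{"travel": [0.9,0.12,0.2],"yaw": 0,"fingers": -1},{"travel": [0.9,0.12,0.2],"yaw": 0,"fingers": -1},{"travel": [0.9,0.12,0.2],"yaw": 0,"fingers": -1},{"travel": [0.9,0.12,0.2],"yaw": 0,"fingers": -1},{"travel": [0.9,0.12,0.2],"yaw": 0,"fingers": -1}]}}

```text
time: 8.5
tool_pos: [0.4751, -0.0999, 0.2694]
ee_rot: [[0.033, 0.999, -0.001], [0.999, -0.033, -0.0], [-0.0, -0.001, -1.0]]
wrist_force: [-0.9, 1.1, -0.4]
width: 0.008
grip_force: 0.0
```

>>> {"name": "step_arm", "arguments": {"steps": [{"travel": [0.9,0.12,0.1],"yaw": 0,"fingers": -1},{"travel": [0,0,0.6],"yaw": 0,"fingers": -1},{"travel": [0,0,0],"yaw": 0,"fingers": -1},{"travel": [0,0,0.15],"yaw": 0,"fingers": -1},{"travel": [0,0,0],"yaw": 0,"fingers": -1}]}}

```text
time: 9.0
tool_pos: [0.4781, -0.0829, 0.2526]
ee_rot: [[0.034, 0.999, -0.001], [0.999, -0.034, -0.0], [-0.0, -0.001, -1.0]]
wrist_force: [-0.2, -0.1, 0.5]
width: 0.006
grip_force: 0.0
```

>>> {"name": "step_arm", "arguments": {"steps": [{"travel": [0,0,0.1],"yaw": 0,"fingers": -1},{"travel": [0,0,0],"yaw": 0,"fingers": -1}]}}

```text
time: 9.2
tool_pos: [0.4783, -0.0821, 0.2511]
ee_rot: [[0.033, 0.999, -0.0], [0.999, -0.033, -0.0], [-0.0, -0.0, -1.0]]
wrist_force: [-0.9, -0.5, 0.2]
width: 0.006
grip_force: 0.0
```

>>> {"name": "step_arm", "arguments": {"steps": [{"travel": [0.15,0,0],"yaw": 0,"fingers": -1},{"travel": [0,0,0.15],"yaw": 0,"fingers": -1},{"travel": [0,0,0.1],"yaw": 0,"fingers": -1},{"travel": [0,0,0],"yaw": 0,"fingers": -1}]}}

```text
time: 9.6
tool_pos: [0.4804, -0.0782, 0.248]
ee_rot: [[0.031, 0.999, 0.006], [1.0, -0.031, -0.001], [-0.0, 0.006, -1.0]]
wrist_force: [-0.8, -0.5, 11.3]
width: 0.005
grip_force: 5.8
```

>>> {"name": "step_arm", "arguments": {"steps": [{"travel": [0,0.1,0.08],"yaw": 0,"fingers": -1},{"travel": [0,0.25,0],"yaw": 0,"fingers": -1},{"travel": [0,0.3,0],"yaw": 0,"fingers": -1},{"travel": [0,0.3,0],"yaw": 0,"fingers": -1},{"travel": [0,0.3,0],"yaw": 0,"fingers": -1}]}}

```text
time: 10.1
tool_pos: [0.5063, -0.0786, 0.2475]
ee_rot: [[0.031, 0.999, 0.008], [1.0, -0.031, -0.0], [0.0, 0.008, -1.0]]
wrist_force: [1.5, 2.0, 12.0]
width: 0.007
grip_force: 6.1
```

>>> {"name": "step_arm", "arguments": {"steps": [{"travel": [0,0.3,0],"yaw": 0,"fingers": -1},{"travel": [0,0.2,0],"yaw": 0,"fingers": -1},{"travel": [0,0,0],"yaw": 0,"fingers": -1}]}}

```text
time: 10.4
tool_pos: [0.5163, -0.0789, 0.2469]
ee_rot: [[0.031, 0.999, 0.008], [1.0, -0.031, 0.0], [0.001, 0.008, -1.0]]
wrist_force: [1.4, 1.2, 11.4]
width: 0.008
grip_force: 5.8
```

>>> {"name": "step_arm", "arguments": {"steps": [{"travel": [0,0,-0.5],"yaw": 0,"fingers": -1},{"travel": [0,-0.6,0],"yaw": 0,"fingers": -1},{"travel": [0,-0.6,0],"yaw": 0,"fingers": -1},{"travel": [0,0,0.35],"yaw": 0,"fingers": -1},{"travel": [0,0,0.12],"yaw": 0,"fingers": -1}]}}

```text
time: 10.9
tool_pos: [0.4898, -0.079, 0.2466]
ee_rot: [[0.032, 0.999, 0.002], [0.999, -0.032, -0.002], [-0.002, 0.002, -1.0]]
wrist_force: [-4.2, -0.5, 32.3]
width: 0.006
grip_force: 16.1
```

>>> {"name": "step_arm", "arguments": {"steps": [{"travel": [0,0.1,0.03],"yaw": 0,"fingers": -1},{"travel": [0,0.3,0],"yaw": 0,"fingers": -1},{"travel": [0,0.3,0],"yaw": 0,"fingers": -1},{"travel": [0,0.3,0],"yaw": 0,"fingers": -1},{"travel": [0,0.3,0],"yaw": 0,"fingers": -1}]}}

```text
time: 11.4
tool_pos: [0.5185, -0.0795, 0.248]
ee_rot: [[0.032, 0.999, 0.009], [0.999, -0.032, -0.001], [-0.001, 0.009, -1.0]]
wrist_force: [-0.3, 1.1, 22.8]
width: 0.006
grip_force: 11.2
```

>>> {"name": "step_arm", "arguments": {"steps": [{"travel": [0,0,0],"yaw": 0,"fingers": -1},{"travel": [0,0,-0.9],"yaw": 0,"fingers": -1},{"travel": [-0.9,0,-0.9],"yaw": 0,"fingers": -1},{"travel": [-0.9,0,-0.9],"yaw": 0,"fingers": -1},{"travel": [-0.9,0,-0.6],"yaw": 0,"fingers": -1}]}}

```text
time: 11.9
tool_pos: [0.5136, -0.1344, 0.3108]
ee_rot: [[0.032, 0.999, 0.0], [0.999, -0.032, -0.0], [-0.0, 0.0, -1.0]]
wrist_force: [-0.0, -0.2, 0.7]
width: 0.004
grip_force: 0.0
```

```bash
python3 - <<'E'
from plant import camera,bot
from h import *
import cv2
c=camera("wrist");pickle.dump(c,open("w5.pkl","wb"));print(bot.read_state()["tool_pos"],np.round(proj(c,(.52,-.078,.044)),1),c["cx"])
im=c["pixels"];h=cv2.cvtColor(im,cv2.COLOR_RGB2HSV)
cv2.imwrite("pics/w5.png",cv2.resize(im[:,:,::-1],(800,600),interpolation=cv2.INTER_CUBIC))
E
```

```text
[ 0.51393509 -0.13802347  0.31217206] [264.5 123. ] 257.9892172491754
```

View pics/w5.png

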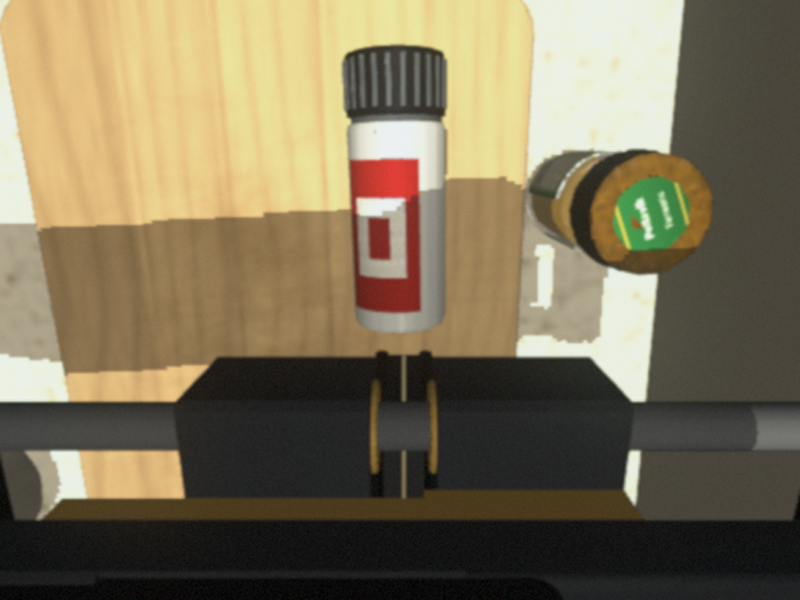

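The red shaker at row 235 spans 352–445 with the label's right edge at 419, so the label still faces about 20° toward the robot. It needs one more short stroke of about 15.5 mm.

>>> {"name": "step_arm", "arguments": {"steps": [{"travel": [1,-0.13,0.9],"yaw": 0,"fingers": -1},{"travel": [1,-0.13,0.9],"yaw": 0,"fingers": -1},{"travel": [1,-0.13,0.9],"yaw": 0,"fingers": -1},{"travel": [0,0,0.3],"yaw": 0,"fingers": -1},{"travel": [0,0,0],"yaw": 0,"fingers": -1}]}}

```text
time: 12.45
tool_pos: [0.5076, -0.0727, 0.2494]
ee_rot: [[0.03, 1.0, -0.002], [1.0, -0.03, 0.001], [0.001, -0.002, -1.0]]
wrist_force: [-1.0, -0.1, -0.2]
width: 0.004
grip_force: 0.0
```

>>> {"name": "step_arm", "arguments": {"steps": [{"travel": [0,0,0.1],"yaw": 0,"fingers": -1},{"travel": [0,0,0.1],"yaw": 0,"fingers": -1},{"travel": [0,0,0],"yaw": 0,"fingers": -1}]}}

```text
time: 12.75
tool_pos: [0.5092, -0.0746, 0.2482]
ee_rot: [[0.034, 0.999, 0.005], [0.999, -0.034, -0.001], [-0.001, 0.005, -1.0]]
wrist_force: [0.7, -0.6, 7.0]
width: 0.002
grip_force: 3.3
```

>>> {"name": "step_arm", "arguments": {"steps": [{"travel": [0,0.1,0.04],"yaw": 0,"fingers": -1},{"travel": [0,0.25,0],"yaw": 0,"fingers": -1},{"travel": [0,0.25,0],"yaw": 0,"fingers": -1},{"travel": [0,0.18,0],"yaw": 0,"fingers": -1},{"travel": [0,0,0],"yaw": 0,"fingers": -1}]}}

```text
time: 13.25
tool_pos: [0.5256, -0.0749, 0.2481]
ee_rot: [[0.034, 0.999, 0.007], [0.999, -0.034, -0.001], [-0.001, 0.007, -1.0]]
wrist_force: [0.5, 1.3, 9.9]
width: 0.004
grip_force: 5.0
```

>>> {"name": "step_arm", "arguments": {"steps": [{"travel": [0,0,-0.9],"yaw": 0,"fingers": -1},{"travel": [-0.9,0,-0.9],"yaw": 0,"fingers": -1},{"travel": [-0.9,0,-0.9],"yaw": 0,"fingers": -1},{"travel": [-0.9,0,-0.6],"yaw": 0,"fingers": -1},{"travel": [0,0,0],"yaw": 0,"fingers": -1}]}}

```text
time: 13.75
tool_pos: [0.5221, -0.132, 0.3136]
ee_rot: [[0.039, 0.999, 0.004], [0.999, -0.039, -0.003], [-0.003, 0.004, -1.0]]
wrist_force: [0.7, -1.4, -0.3]
width: 0.008
grip_force: 0.0
```

```bash
cat > edges.py <<'E'
from plant import camera,bot
from h import *
import cv2
def scan():
    c=camera("wrist");pickle.dump(c,open("wl.pkl","wb"));print(bot.read_state()["tool_pos"],c["cx"])
    im=cv2.GaussianBlur(c["pixels"],(3,3),0);h=cv2.cvtColor(im,cv2.COLOR_RGB2HSV)
    for r in(110,130,150,170,190):
        s=h[r,:,1]
        print(r,"".join("R" if (s[u]>150 and (h[r,u,0]<8 or h[r,u,0]>170)) else "G" if(s[u]>70 and 45<h[r,u,0]<100) else "w" if s[u]<75 else "." for u in range(210,310)))
if __name__=="__main__": scan()
E
python3 edges.py
```

```text
[ 0.52176425 -0.13003914  0.31249726] 257.9892172491754
110 ........wwww..RRRRRRRRRRRRRRRRRRRRRRRRRRRRRRRRRRRRRRRRRRRRR.wwwwwwwww...............................
130 ..........www..RRRR..wwwwwwwwwwwwwwwwwwwwwwwwwwwwwww..RRRRR..wwwwwwwww..............................
150 ...........wwww.RRRR.wwwwwwww..RRRRRRRRRRRR.wwwwwwwwww.RRRRR.wwwwwwwww..............................
170 ............wwww.RRRR.wwwwwwwwwwwwwwwwwwwwwwwwwwwwwwww.RRRRR..wwwwwwww..............................
190 .............wwww.RRRRRRRRRRRRRRRRRRRRRRRRRRRRRRRRRRRRRRRRRR..wwwwwwww..............................
```

>>> {"name": "step_arm", "arguments": {"steps": [{"travel": [0.9,-0.09,0.9],"yaw": 0,"fingers": -1},{"travel": [0.9,-0.09,0.9],"yaw": 0,"fingers": -1},{"travel": [0.9,-0.09,0.9],"yaw": 0,"fingers": -1},{"travel": [0,0,0.4],"yaw": 0,"fingers": -1},{"travel": [0,0,0],"yaw": 0,"fingers": -1}]}}

```text
time: 14.3
tool_pos: [0.5183, -0.0723, 0.2491]
ee_rot: [[0.029, 1.0, -0.0], [1.0, -0.029, 0.001], [0.001, -0.0, -1.0]]
wrist_force: [0.6, -0.4, -0.3]
width: 0.005
grip_force: 0.0
```

>>> {"name": "step_arm", "arguments": {"steps": [{"travel": [0,0,0.1],"yaw": 0,"fingers": -1},{"travel": [0,0,0.1],"yaw": 0,"fingers": -1},{"travel": [0,0.1,0],"yaw": 0,"fingers": -1},{"travel": [0,0.1,0],"yaw": 0,"fingers": -1},{"travel": [0,0,0],"yaw": 0,"fingers": -1}]}}

```text
time: 14.8
tool_pos: [0.5241, -0.0737, 0.2481]
ee_rot: [[0.032, 0.999, 0.006], [0.999, -0.032, 0.0], [0.0, 0.006, -1.0]]
wrist_force: [0.4, 1.0, 13.3]
width: 0.007
grip_force: 6.1
```

>>> {"name": "step_arm", "arguments": {"steps": [{"travel": [0,0,-0.9],"yaw": 0,"fingers": -1},{"travel": [-0.9,0,-0.9],"yaw": 0,"fingers": -1},{"travel": [-0.9,0,-0.9],"yaw": 0,"fingers": -1},{"travel": [-0.9,0,-0.6],"yaw": 0,"fingers": -1},{"travel": [0,0,0],"yaw": 0,"fingers": -1}]}}

```text
time: 15.3
tool_pos: [0.5206, -0.1315, 0.3131]
ee_rot: [[0.038, 0.999, 0.003], [0.999, -0.038, -0.003], [-0.003, 0.003, -1.0]]
wrist_force: [0.1, 0.4, -0.8]
width: 0.007
grip_force: 0.0
```

```bash
python3 edges.py; python3 - <<'E'
from h import *
c=pickle.load(open("wl.pkl","rb"))
print([plane(c,u,v,.044).round(4) for u,v in((250,150),(253,190),(248,110))])
E
```

```text
[ 0.52023919 -0.12962887  0.3120601 ] 257.9892172491754
110 ............wwwwww..RRRRRRRRRRRRRRRRRRRRRRRRRRRRRRRRRRRRRRRRRRRRR.wwwwwwww..........................
130 ..............wwwww..RRRRR......wwwwwwwwwwww............ww...RRRR..wwwwwww..........................
150 ...............wwwww..RRRR.wwwwwwwww.RRRRRRRRRRRR..wwwwwwwww.RRRRR.wwwwwww..........................
170 ................wwwww..RRRR.wwwwwwwwwwwwwwwwwwwwwwwwwwwwwwww..RRRR.wwwwwww..........................
190 .................wwwww..RRRRRRRRRRRRRRRRRRRRRRRRRRRRRRRRRRRRRRRRRR..wwwwww..........................
[array([ 0.5167, -0.095 ,  0.044 ]), array([ 0.5176, -0.1257,  0.044 ]), array([ 0.5166, -0.0663,  0.044 ])]
```

>>> {"name": "step_arm", "arguments": {"steps": [{"travel": [-0.8,-0.03,0.6],"yaw": 0,"fingers": -1},{"travel": [-0.8,-0.03,0.8],"yaw": 0,"fingers": -1},{"travel": [0,0,0.9],"yaw": 0,"fingers": -1},{"travel": [0,0,0.9],"yaw": 0,"fingers": -1},{"travel": [0,0,0.9],"yaw": 0,"fingers": -1}]}}

```text
time: 15.85
tool_pos: [0.5171, -0.1609, 0.2266]
ee_rot: [[0.033, 0.999, -0.003], [0.999, -0.033, 0.001], [0.001, -0.003, -1.0]]
wrist_force: [-0.7, 0.5, -0.4]
width: 0.007
grip_force: 0.0
```

>>> {"name": "step_arm", "arguments": {"steps": [{"travel": [0.2,0,0],"yaw": 0,"fingers": -1},{"travel": [0.3,0,0],"yaw": 0,"fingers": -1},{"travel": [0.3,0,0],"yaw": 0,"fingers": -1},{"travel": [0.3,0,0],"yaw": 0,"fingers": -1},{"travel": [0.3,0,0],"yaw": 0,"fingers": -1}]}}

```text
time: 16.35
tool_pos: [0.5192, -0.1314, 0.2304]
ee_rot: [[0.032, 0.999, 0.001], [0.999, -0.032, -0.001], [-0.001, 0.001, -1.0]]
wrist_force: [-0.2, -0.4, -1.1]
width: 0.004
grip_force: 0.5
```

>>> {"name": "step_arm", "arguments": {"steps": [{"travel": [0.3,0,0],"yaw": 0,"fingers": -1},{"travel": [0.3,0,0],"yaw": 0,"fingers": -1},{"travel": [0.3,0,0],"yaw": 0,"fingers": -1},{"travel": [0.3,0,0],"yaw": 0,"fingers": -1},{"travel": [0.3,0,0],"yaw": 0,"fingers": -1}]}}

```text
time: 16.85
tool_pos: [0.5202, -0.1018, 0.23]
ee_rot: [[0.032, 0.999, 0.001], [0.999, -0.032, -0.001], [-0.001, 0.001, -1.0]]
wrist_force: [-0.0, -2.3, 2.1]
width: 0.004
grip_force: 1.4
```

```bash
python3 - <<'E'
from plant import camera
from h import *
import cv2
T=camera("top");S=camera("side");pickle.dump((T,S),open("c6.pkl","wb"))
a=cv2.resize(T["pixels"][130:270,200:400,::-1],(400,280),interpolation=cv2.INTER_CUBIC)
b=cv2.resize(S["pixels"][150:290,200:400,::-1],(400,280),interpolation=cv2.INTER_CUBIC)
cv2.imwrite("pics/m6.png",np.hstack([a,b]))
E
```

```text
(no output)
```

View pics/m6.png

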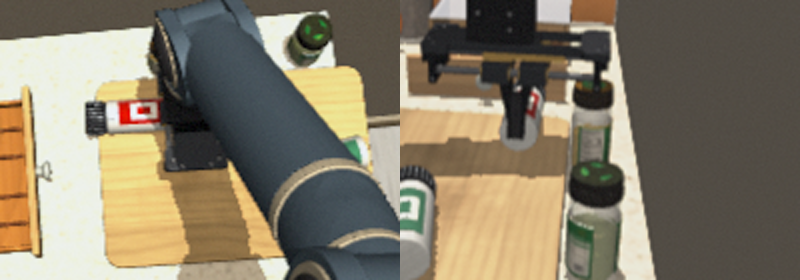

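The top view shows the red shaker slid toward the drawer with its label up, lid at about (95,118) in the crop. It is clear of the pepper jar, so I'll rise and measure its axis.

>>> {"name": "step_arm", "arguments": {"steps": [{"travel": [-0.3,0,0],"yaw": 0,"fingers": -1},{"travel": [0,0,-0.9],"yaw": 0,"fingers": 0.55},{"travel": [0.5,0,-0.9],"yaw": 0,"fingers": 0.55},{"travel": [0.5,0,-0.9],"yaw": 0,"fingers": 0.55},{"travel": [0,0,-0.9],"yaw": 0,"fingers": 0.55}]}}

```text
time: 17.45
tool_pos: [0.5202, -0.0867, 0.3022]
ee_rot: [[0.03, 1.0, -0.001], [1.0, -0.03, 0.002], [0.002, -0.001, -1.0]]
wrist_force: [0.9, -0.2, -0.4]
width: 0.285
grip_force: 0.0
```

```bash
python3 edges.py; python3 - <<'E'
from h import *
import cv2
c=pickle.load(open("wl.pkl","rb"))
print([np.round(proj(c,(.521,y,.044)),1) for y in(-.092,-.032,.028)])
cv2.imwrite("pics/w7.png",cv2.resize(c["pixels"][:,:,::-1],(800,600),interpolation=cv2.INTER_CUBIC))
E
```

```text
[ 0.52131293 -0.0872376   0.30490923] 257.9892172491754
110 ...................wwwwwwww..RRRRRRRRRRRRRRRRRRRRRRRRRRRRRRRRRRRRRRRRRRRRRRR.wwwwww.................
130 ...................wwwwwwww..RRRRR.wwwwwwwwwwwwwwwwwwwwwwwwwwwwwwwwwww..RRR..wwwww..................
150 ....................wwwwwwww.RRRRR.wwwwwwwwww..RRRRRRRRRRRR..wwwwwwwww.RRRR..wwww...................
170 ....................wwwwwwww.RRRRR.wwwwwwwwwwwwwwwwwwwwwwwwwwwwwwwwww..RRRR.wwwww...................
190 ....................wwwwwwww..RRRRRRRRRRRRRRRRRRRRRRRRRRRRRRRRRRRRRRRRRRRR..wwww....................
[array([259.7, 209.5]), array([257.1, 127.2]), array([254.1,  33.3])]
```

View pics/w7.png

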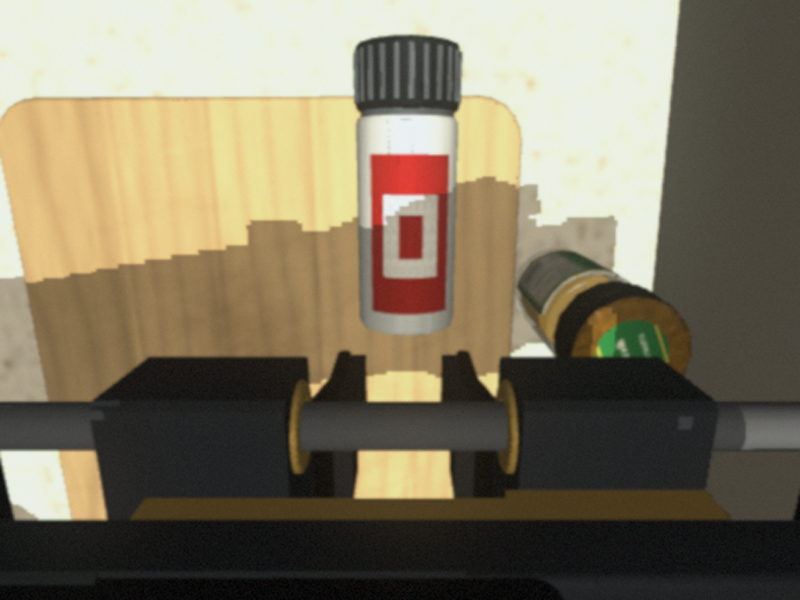

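The red shaker spans 357–456 with its label centred near 410, so the label is up to within a few degrees. It lies in line with the tool, with the pepper jar at (625,320) behind it. I'll grasp it near the lid end, clear of the jar.

>>> {"name": "step_arm", "arguments": {"steps": [{"travel": [0.93,0,0],"yaw": 0,"fingers": 0.55},{"travel": [0.93,0,0],"yaw": 0,"fingers": 0.55},{"travel": [0.93,0,0],"yaw": 0,"fingers": 0.55},{"travel": [0.93,0,0.2],"yaw": 0,"fingers": 0.55},{"travel": [0,0,0.7],"yaw": 0,"fingers": 0.55}]}}

```text
time: 18.0
tool_pos: [0.5232, -0.0112, 0.284]
ee_rot: [[0.028, 1.0, 0.003], [1.0, -0.028, 0.002], [0.002, 0.003, -1.0]]
wrist_force: [0.3, 0.4, 0.4]
width: 0.742
grip_force: 0.0
```

>>> {"name": "step_arm", "arguments": {"steps": [{"travel": [0,0,0.9],"yaw": 0,"fingers": 0.55},{"travel": [0,0,0.9],"yaw": 0,"fingers": 0.55},{"travel": [0,0,0.9],"yaw": 0,"fingers": 0.55},{"travel": [0,0,0.9],"yaw": 0,"fingers": 0.55},{"travel": [0,0,0],"yaw": 0,"fingers": 0.55}]}}

```text
time: 18.5
tool_pos: [0.5213, -0.0152, 0.2085]
ee_rot: [[0.033, 0.999, -0.007], [0.999, -0.033, -0.0], [-0.001, -0.007, -1.0]]
wrist_force: [-0.7, -0.3, 0.6]
width: 0.777
grip_force: 0.0
```

>>> {"name": "step_arm", "arguments": {"steps": [{"travel": [0,0.1,-0.2],"yaw": 0,"fingers": 0.55},{"travel": [0,0,0],"yaw": 0,"fingers": 0.2},{"travel": [0,0,0],"yaw": 0,"fingers": -1},{"travel": [0,0,0],"yaw": 0,"fingers": -1},{"travel": [0,0,0],"yaw": 0,"fingers": -1}], "squeeze": 25}}

```text
time: 19.0
tool_pos: [0.5248, -0.0137, 0.2162]
ee_rot: [[0.032, 0.999, 0.0], [0.999, -0.032, -0.0], [-0.0, 0.0, -1.0]]
wrist_force: [-1.0, 0.0, -0.7]
width: 0.498
grip_force: 25.4
```

>>> {"name": "step_arm", "arguments": {"steps": [{"travel": [0,0,0],"yaw": 0,"fingers": -1},{"travel": [0,0,0],"yaw": 0,"fingers": -1},{"travel": [0,0,-0.3],"yaw": 0,"fingers": -1},{"travel": [0,0,-0.7],"yaw": 0,"fingers": -1},{"travel": [0,0,-0.8],"yaw": 0,"fingers": -1}]}}

```text
time: 19.5
tool_pos: [0.5246, -0.0136, 0.2522]
ee_rot: [[0.032, 0.999, -0.001], [0.999, -0.032, 0.0], [0.0, -0.001, -1.0]]
wrist_force: [0.6, -0.0, -1.4]
width: 0.497
grip_force: 25.0
```

```bash
python3 edges.py; python3 -c "
from plant import bot;s=bot.read_state();print(s['grip_force'],s['width'],s['wrist_force'].round(2),s['wrist_torque'].round(2),s['ee_rot'].round(3).tolist())"
```

```text
[ 0.52570826 -0.01332829  0.25503552] 257.9892172491754
110 wwwwwwwwwwwwwwwwwwwwwwwwwwwwwwwwwwwwwwwwwwwwwwwwwwwwwwwwwwwwwwwwwwwwwwwwwwwwwwwwwwwwwwwwwwwwwwwwwwww
130 wwwwwwwwwwwwwwwwwwwwwwwwwwwwwwwwwwwwwwwwwwwwwwwwwwwwwwwwwwwwwwwwwwwwwwwwwwwwwwwwwwwwwwwwwwwwwwwwwwww
150 wwwwwwwwwwwwwwwwwwwwwwwwwwwwwwwwwwwwwwwwwwwwwwwwwwwwwwwwwwwwwwwwwwwwwwwwwwwwwwwwwwwwwwwwwwwwwwwwwwww
170 wwwwwwwwwwwwwwwwwwwwwwwwwwwwwwwwwwwwwwwwwwwwwwwwwwwwwwwwwwwwwwwwwwwwwwwwwwwwwwwwwwwwwwwwwwwwwwwwww..
190 wwwwwwwwwwwwwwwwwwwwwwwwwwwwwwwwwwwwwwwwwwwwwwwwwwwwwwwwwwwwwwwwwwwwwwwwwwwwwwwwwwwwwwwwwwwwwwwww...
24.999294877052307 0.5033015715094766 [ 0.66  0.01 -0.23] [ 0.06 -0.11 -0.  ] [[0.032, 0.999, 0.004], [0.999, -0.032, -0.0], [0.0, 0.004, -1.0]]
```

>>> {"name": "step_arm", "arguments": {"steps": [{"travel": [0,0,-0.8],"yaw": -0.15,"fingers": -1},{"travel": [0,0,-0.8],"yaw": 0,"fingers": -1},{"travel": [0.9,-0.09,0],"yaw": 0,"fingers": -1},{"travel": [0.9,-0.09,0],"yaw": 0,"fingers": -1},{"travel": [0.9,-0.09,0],"yaw": 0,"fingers": -1}]}}

```text
time: 20.05
tool_pos: [0.5198, 0.0408, 0.2842]
ee_rot: [[0.01, 1.0, 0.001], [1.0, -0.01, -0.0], [0.0, 0.001, -1.0]]
wrist_force: [0.0, -0.4, -3.4]
width: 0.504
grip_force: 25.0
```

>>> {"name": "step_arm", "arguments": {"steps": [{"travel": [0.9,-0.09,0],"yaw": 0,"fingers": -1},{"travel": [0.9,-0.09,0],"yaw": 0,"fingers": -1},{"travel": [0.9,-0.09,0],"yaw": 0,"fingers": -1},{"travel": [0.9,-0.09,0],"yaw": 0,"fingers": -1},{"travel": [0.9,-0.09,0],"yaw": 0,"fingers": -1}]}}

```text
time: 20.55
tool_pos: [0.5116, 0.1312, 0.284]
ee_rot: [[0.01, 1.0, 0.0], [1.0, -0.01, 0.0], [0.0, 0.0, -1.0]]
wrist_force: [-0.4, 0.3, -2.8]
width: 0.5
grip_force: 25.0
```

>>> {"name": "step_arm", "arguments": {"steps": [{"travel": [0.9,-0.09,0],"yaw": 0,"fingers": -1},{"travel": [0.9,-0.09,0],"yaw": 0,"fingers": -1},{"travel": [0.2,-0.06,0],"yaw": 0,"fingers": -1},{"travel": [0,0,0],"yaw": 0,"fingers": -1}]}}

```text
time: 20.95
tool_pos: [0.5071, 0.1709, 0.2839]
ee_rot: [[0.008, 1.0, 0.0], [1.0, -0.008, -0.0], [-0.0, 0.0, -1.0]]
wrist_force: [-0.3, -0.6, -2.6]
width: 0.493
grip_force: 25.0
```

```bash
python3 - <<'E'
from plant import camera,bot
from h import *
import cv2
T,S=pickle.load(open("c6.pkl","rb"))
print("lidend",plane(T,200+86/2,130+118/2,.044))
t=camera("top");w=camera("wrist");s=camera("side");pickle.dump((t,w,s),open("c8.pkl","wb"))
st=bot.read_state();print(st["tool_pos"],st["ee_rot"].round(3).tolist())
p=st["tool_pos"];ax=p[2]-.17
for n,c in(("top",t),("wrist",w),("side",s)):
    print(n,[np.round(proj(c,(p[0],p[1]+dy,ax)),0) for dy in(-.0795,-.0195,.0405)],"front in",np.round(proj(c,(.506,.109,.061)),0))
# wood/dark profiles in wrist along column
im=w["pixels"];u=int(proj(w,(p[0],p[1],ax))[0])
print(u,[tuple(int(x) for x in im[r,u]) for r in range(0,200,8)])
E
```

```text
lidend [0.52423415 0.02870558 0.044     ]
[0.5075853  0.16923275 0.28361392] [[0.011, 1.0, -0.0], [1.0, -0.011, -0.001], [-0.001, -0.0, -1.0]]
top [array([218., 192.]), array([194., 194.]), array([170., 196.])] front in [212. 197.]
wrist [array([260., 388.]), array([259., 291.]), array([258., 173.])] front in [257. 302.]
side [array([258., 162.]), array([260., 156.]), array([262., 150.])] front in [258. 179.]
258 [(216, 213, 205), (219, 217, 207), (219, 218, 207), (221, 220, 209), (220, 218, 208), (216, 214, 205), (217, 213, 205), (217, 215, 207), (214, 212, 204), (218, 214, 206), (216, 212, 205), (124, 88, 58), (208, 137, 79), (219, 147, 84), (210, 139, 78), (226, 152, 86), (205, 134, 75), (126, 84, 47), (123, 82, 45), (130, 86, 47), (28, 16, 9), (26, 21, 14), (28, 28, 25), (33, 29, 27), (31, 30, 29)]
```

```bash
python3 - <<'E'
from h import *
t,w,s=pickle.load(open("c8.pkl","rb"));im=w["pixels"]
print([(r,int(im[r,258].sum())) for r in range(80,98,1)]);print([(r,int(im[r,258].sum())) for r in range(126,166,2)])
print("lidend rows",[(dy,[round(proj(w,(.5076,.1692+dy,.2836-.17+h))[1],1) for h in(0,.022)]) for dy in(.037,.0405,.044)])
for z in(.072,.034,.008): print(z,[plane(w,258,r,z)[1].round(4) for r in(86,90,136,140)])
# ribs: dark lines along a row in the drawer ahead of lid
r=115;print([(u,int(im[r,u].sum())) for u in range(150,370,3)])
E
```

```text
[(80, 633), (81, 626), (82, 616), (83, 611), (84, 610), (85, 592), (86, 522), (87, 354), (88, 270), (89, 252), (90, 224), (91, 288), (92, 398), (93, 430), (94, 429), (95, 432), (96, 424), (97, 435)]
[(126, 436), (128, 414), (130, 418), (132, 433), (134, 301), (136, 257), (138, 252), (140, 247), (142, 253), (144, 250), (146, 247), (148, 236), (150, 250), (152, 263), (154, 265), (156, 192), (158, 60), (160, 53), (162, 77), (164, 75)]
lidend rows [(0.037, [np.float64(180.9), np.float64(193.6)]), (0.0405, [np.float64(173.4), np.float64(184.9)]), (0.044, [np.float64(165.8), np.float64(176.2)])]
0.072 [np.float64(0.2494), np.float64(0.2473), np.float64(0.2225), np.float64(0.2203)]
0.034 [np.float64(0.251), np.float64(0.2485), np.float64(0.2188), np.float64(0.2161)]
0.008 [np.float64(0.2521), np.float64(0.2494), np.float64(0.2163), np.float64(0.2133)]
[(150, 433), (153, 437), (156, 434), (159, 279), (162, 253), (165, 157), (168, 423), (171, 441), (174, 440), (177, 447), (180, 442), (183, 442), (186, 437), (189, 441), (192, 446), (195, 438), (198, 445), (201, 445), (204, 449), (207, 444), (210, 449), (213, 449), (216, 451), (219, 444), (222, 451), (225, 452), (228, 451), (231, 365), (234, 262), (237, 232), (240, 432), (243, 450), (246, 451), (249, 444), (252, 446), (255, 453), (258, 446), (261, 446), (264, 450), (267, 451), (270, 445), (273, 447), (276, 447), (279, 440), (282, 252), (285, 195), (288, 205), (291, 302), (294, 311), (297, 292), (300, 272), (303, 261), (306, 256), (309, 263), (312, 259), (315, 263), (318, 277), (321, 426), (324, 431), (327, 382), (330, 172), (333, 198), (336, 426), (339, 436), (342, 644), (345, 696), (348, 679), (351, 678), (354, 687), (357, 698), (360, 701), (363, 703), (366, 704), (369, 703)]
```

>>> {"name": "step_arm", "arguments": {"steps": [{"travel": [0.58,0,0],"yaw": 0,"fingers": -1},{"travel": [0.58,0,0],"yaw": 0,"fingers": -1},{"travel": [0,0,0.8],"yaw": 0,"fingers": -1},{"travel": [0,0,0.8],"yaw": 0,"fingers": -1},{"travel": [0,0,0.8],"yaw": 0,"fingers": -1}]}}

```text
time: 21.6
tool_pos: [0.5076, 0.1949, 0.2354]
ee_rot: [[0.009, 1.0, 0.001], [1.0, -0.009, 0.001], [0.001, 0.001, -1.0]]
wrist_force: [-0.3, 0.1, -2.5]
width: 0.498
grip_force: 25.0
```

>>> {"name": "step_arm", "arguments": {"steps": [{"travel": [0,0,0.8],"yaw": 0,"fingers": -1},{"travel": [0,0,0.6],"yaw": 0,"fingers": -1},{"travel": [0,0,0],"yaw": 0,"fingers": -1},{"travel": [0,0,0],"yaw": 0,"fingers": -1}]}}

```text
time: 22.0
tool_pos: [0.5077, 0.1943, 0.2079]
ee_rot: [[0.009, 1.0, 0.0], [1.0, -0.009, 0.0], [0.0, 0.0, -1.0]]
wrist_force: [0.5, -0.4, -1.5]
width: 0.496
grip_force: 25.0
```

>>> {"name": "step_arm", "arguments": {"steps": [{"travel": [0,0,0.15],"yaw": 0,"fingers": -1},{"travel": [0,0,0],"yaw": 0,"fingers": -1}]}}

```text
time: 22.2
tool_pos: [0.5078, 0.1938, 0.2051]
ee_rot: [[0.01, 1.0, 0.001], [1.0, -0.01, 0.0], [0.0, 0.001, -1.0]]
wrist_force: [-1.1, 1.1, -3.2]
width: 0.497
grip_force: 25.0
```

>>> {"name": "step_arm", "arguments": {"steps": [{"travel": [0,0,0.1],"yaw": 0,"fingers": -1},{"travel": [0,0,0],"yaw": 0,"fingers": -1}]}}

```text
time: 22.4
tool_pos: [0.5077, 0.1937, 0.2029]
ee_rot: [[0.01, 1.0, 0.001], [1.0, -0.01, 0.0], [0.0, 0.001, -1.0]]
wrist_force: [-0.6, 0.1, -2.1]
width: 0.497
grip_force: 25.0
```

>>> {"name": "step_arm", "arguments": {"steps": [{"travel": [0,0,0.05],"yaw": 0,"fingers": -1},{"travel": [0,0,0],"yaw": 0,"fingers": -1}]}}

```text
time: 22.6
tool_pos: [0.5078, 0.1938, 0.2025]
ee_rot: [[0.01, 1.0, 0.001], [1.0, -0.01, -0.0], [-0.0, 0.001, -1.0]]
wrist_force: [-1.1, -0.8, 4.1]
width: 0.498
grip_force: 25.0
```

>>> {"name": "step_arm", "arguments": {"steps": [{"travel": [0,0,0],"yaw": 0,"fingers": 0.1},{"travel": [0,0,0],"yaw": 0,"fingers": 0.3},{"travel": [0,0,0],"yaw": 0,"fingers": 0.3},{"travel": [0,0,0],"yaw": 0,"fingers": 0.3},{"travel": [0,0,-0.5],"yaw": 0,"fingers": 0.3}]}}

```text
time: 23.1
tool_pos: [0.5071, 0.1934, 0.211]
ee_rot: [[0.009, 1.0, -0.003], [1.0, -0.009, -0.001], [-0.001, -0.003, -1.0]]
wrist_force: [-0.3, -0.4, -0.7]
width: 0.649
grip_force: 0.0
```

>>> {"name": "step_arm", "arguments": {"steps": [{"travel": [0,0,-0.9],"yaw": 0,"fingers": 0.3},{"travel": [0,0,-0.9],"yaw": 0,"fingers": 0.3},{"travel": [0,0,-0.9],"yaw": 0,"fingers": 0.3},{"travel": [-0.9,0,-0.9],"yaw": 0,"fingers": 0.3},{"travel": [-0.9,0,-0.9],"yaw": 0,"fingers": 0.3}]}}

```text
time: 23.6
tool_pos: [0.507, 0.1579, 0.3032]
ee_rot: [[0.008, 1.0, 0.001], [1.0, -0.008, 0.0], [0.0, 0.001, -1.0]]
wrist_force: [0.6, 0.0, -0.5]
width: 0.648
grip_force: 0.0
```

>>> {"name": "step_arm", "arguments": {"steps": [{"travel": [-0.9,0,0],"yaw": 0,"fingers": 0.3},{"travel": [-0.9,0,0],"yaw": 0,"fingers": 0.3},{"travel": [0,0,0],"yaw": 0,"fingers": 0.3}]}}

```text
time: 23.9
tool_pos: [0.5071, 0.1192, 0.3022]
ee_rot: [[0.014, 1.0, 0.0], [1.0, -0.014, -0.002], [-0.002, 0.0, -1.0]]
wrist_force: [0.0, 0.3, -0.8]
width: 0.646
grip_force: 0.0
```

```bash
cat > sc.py <<'E'
from plant import camera,bot
from h import *
import cv2
def scan(P,ax,rows=(-.05,-.03,-.015,0,.015,.03,.05)):
    c=camera("wrist");pickle.dump(c,open("wl.pkl","wb"));print(bot.read_state()["tool_pos"].round(4),c["cx"])
    im=cv2.GaussianBlur(c["pixels"],(3,3),0);h=cv2.cvtColor(im,cv2.COLOR_RGB2HSV)
    for d in rows:
        u0,v=proj(c,(P[0]+ax*d,P[1]+d,P[2]));r=int(round(v))
        if not 0<=r<384: continue
        s=h[r,:,1];a=int(u0)-50
        print(d,r,a,round(u0,1),"".join("k" if h[r,u,2]<60 else "R" if (s[u]>150 and (h[r,u,0]<8 or h[r,u,0]>170)) else "G" if(s[u]>70 and 45<h[r,u,0]<100) else "w" if s[u]<75 else "." for u in range(max(a,0),min(a+100,512))))
E
python3 -c "
from sc import *
scan((.507,.175,.03),.009)"
```

```text
[0.507  0.1209 0.3022] 257.9892172491754
-0.05 189 207 257.2 ........................wwwwwwwww.RRRRRRRRRRRRRRRRRRRRRRRRRRRRRRRRRRRRRR....wwww....................
-0.03 164 207 257.1 .......................wwwwwwwww..RRRRR.wwwwwwwwwwwwwwwwwwwwwwwwwwwwwwww.RRR..ww....................
-0.015 144 206 256.9 ........................wwwwwwww..RRRRR..wwwwwwwww.RRRRRRRRRRRR..wwwwwwww.RRR..www..................
0 123 206 256.8 .......................wwwwwwwww..RRRRR.wwwwwwwwwwwwwwwwwwwwwwwwwwwwwwwww.RRRR.www..................
0.015 102 206 256.7 .......................wwwwwwwww.RRRRRRRRRRRRRRRRRRRRRRRRRRRRRRRRRRRRRRRRRRRRR..ww..................
0.03 80 206 256.5 .......................wwwwwwwwwwwwwwwwwwwwwwwwwwwwwwwwwwwwwwwwwwwwwwwwwwwwwwwwwwww.................
0.05 50 206 256.3 .....................wwwwwwwwkwwwwkkkwwwwwkkkwwwwwwwkkwwwwwwwkkwwwwwwkkwwwwwkwwwwwww................
```

>>> {"name": "step_arm", "arguments": {"steps": [{"travel": [0.9,0.06,0],"yaw": 0,"fingers": -1},{"travel": [0.9,0.06,0],"yaw": 0,"fingers": -1},{"travel": [0.9,0.06,0.4],"yaw": 0,"fingers": -1},{"travel": [0,0,0.9],"yaw": 0,"fingers": -1},{"travel": [0,0,0.9],"yaw": 0,"fingers": -1}]}}

```text
time: 24.45
tool_pos: [0.5108, 0.1783, 0.2579]
ee_rot: [[0.006, 1.0, 0.001], [1.0, -0.006, 0.002], [0.002, 0.001, -1.0]]
wrist_force: [-1.1, -1.9, -0.8]
width: 0.281
grip_force: 0.0
```

>>> {"name": "step_arm", "arguments": {"steps": [{"travel": [0,0,0.8],"yaw": 0,"fingers": -1},{"travel": [0,0,0.2],"yaw": 0,"fingers": -1},{"travel": [0,0,0],"yaw": 0,"fingers": -1},{"travel": [0,0,0],"yaw": 0,"fingers": -1}]}}

```text
time: 24.85
tool_pos: [0.5112, 0.1765, 0.2385]
ee_rot: [[0.009, 1.0, 0.001], [1.0, -0.009, 0.001], [0.001, 0.001, -1.0]]
wrist_force: [1.0, 0.0, 0.1]
width: 0.01
grip_force: 0.0
```

>>> {"name": "step_arm", "arguments": {"steps": [{"travel": [0,0,0.12],"yaw": 0,"fingers": -1},{"travel": [0,0,0],"yaw": 0,"fingers": -1}]}}

```text
time: 25.05
tool_pos: [0.5112, 0.1757, 0.2358]
ee_rot: [[0.01, 1.0, 0.001], [1.0, -0.01, 0.0], [0.0, 0.001, -1.0]]
wrist_force: [-0.1, -0.5, 0.2]
width: 0.003
grip_force: 0.0
```

>>> {"name": "step_arm", "arguments": {"steps": [{"travel": [0,0,0.1],"yaw": 0,"fingers": -1},{"travel": [0,0,0],"yaw": 0,"fingers": -1}]}}

```text
time: 25.25
tool_pos: [0.5119, 0.1759, 0.2345]
ee_rot: [[0.01, 1.0, 0.003], [1.0, -0.01, 0.0], [0.0, 0.003, -1.0]]
wrist_force: [0.2, -1.0, 6.0]
width: 0.007
grip_force: 2.9
```

>>> {"name": "step_arm", "arguments": {"steps": [{"travel": [0,-0.1,0.05],"yaw": 0,"fingers": -1},{"travel": [0,-0.1,0],"yaw": 0,"fingers": -1},{"travel": [0,-0.08,0],"yaw": 0,"fingers": -1},{"travel": [0,0,0],"yaw": 0,"fingers": -1}]}}

```text
time: 25.65
tool_pos: [0.5078, 0.176, 0.2347]
ee_rot: [[0.01, 1.0, 0.008], [1.0, -0.01, 0.002], [0.002, 0.008, -1.0]]
wrist_force: [3.9, -1.7, 7.6]
width: 0.004
grip_force: 3.8
```

>>> {"name": "step_arm", "arguments": {"steps": [{"travel": [0,0,-0.9],"yaw": 0,"fingers": -1},{"travel": [-0.9,0,-0.9],"yaw": 0,"fingers": -1},{"travel": [-0.9,0,-0.9],"yaw": 0,"fingers": -1},{"travel": [-0.9,0,-0.6],"yaw": 0,"fingers": -1},{"travel": [0,0,0],"yaw": 0,"fingers": -1}]}}

```text
time: 26.15
tool_pos: [0.5057, 0.1195, 0.2998]
ee_rot: [[0.014, 1.0, 0.003], [1.0, -0.014, -0.001], [-0.001, 0.003, -1.0]]
wrist_force: [0.6, 0.4, 0.4]
width: 0.006
grip_force: 0.0
```

```bash
python3 -c "
from sc import *
scan((.507,.175,.03),.009)"
```

```text
[0.5052 0.1208 0.2989] 257.9892172491754
-0.05 190 208 258.1 ........................wwwwwwwww.RRRRRRRRRRRRRRRRRRRRRRRRRRRRRRRRRRRRR.....wwww....................
-0.03 165 207 257.9 ........................wwwwwwwww..RRRRR.wwwwwwwwwwwwwwwwwwwwwwwwwwwwwwww.RRR..www..................
-0.015 145 207 257.8 ........................wwwwwwwww.RRRRR..wwwwwwwww..RRRRRRRRRRRR.wwwwwwww..RRR.www..................
0 124 207 257.7 .......................wwwwwwwww..RRRRR.wwwwwwwwwwwwwwwwwwwwwwwwwwwwwwwwww.RRR..ww..................
0.015 102 207 257.5 .......................wwwwwwwww.RRRRRRRRRRRRRRRRRRRRRRRRRRRRRRRRRRRRRRRRRRRRR..www.................
0.03 80 207 257.4 ......................wwwwwwwwwwwwwwwwwwwwwwwwwwwwwwwwwwwwwwwwwwwwwwwwwwwwwwwwwwwww.................
0.05 50 207 257.2 ....................wwwwwwwwwwwwwwkkkwwwwwkkkwwwwwwwkkkwwwwwwkkkwwwwwkkkwwwwkkwwwwwww...............
```

>>> {"name": "step_arm", "arguments": {"steps": [{"travel": [-0.95,-0.12,0],"yaw": 0,"fingers": 0.5},{"travel": [-0.95,-0.12,0],"yaw": 0,"fingers": 0.5},{"travel": [-0.95,-0.12,0],"yaw": 0,"fingers": 0.5},{"travel": [-0.95,-0.12,0],"yaw": 0,"fingers": 0.5},{"travel": [-0.95,-0.12,0],"yaw": 0,"fingers": 0.5}]}}

```text
time: 26.7
tool_pos: [0.4917, 0.0274, 0.2976]
ee_rot: [[0.008, 1.0, -0.001], [1.0, -0.008, 0.001], [0.001, -0.001, -1.0]]
wrist_force: [0.2, 0.3, -0.9]
width: 0.375
grip_force: 0.0
```

>>> {"name": "step_arm", "arguments": {"steps": [{"travel": [-0.95,-0.12,0],"yaw": 0,"fingers": 0.5},{"travel": [-0.95,-0.12,0],"yaw": 0,"fingers": 0.5},{"travel": [-0.95,-0.12,0],"yaw": 0,"fingers": 0.5},{"travel": [-0.95,-0.12,0],"yaw": 0,"fingers": 0.5},{"travel": [-0.95,-0.12,0],"yaw": 0,"fingers": 0.5}]}}

```text
time: 27.2
tool_pos: [0.4791, -0.0675, 0.2976]
ee_rot: [[0.008, 1.0, -0.001], [1.0, -0.008, 0.001], [0.001, -0.001, -1.0]]
wrist_force: [0.4, 0.5, 0.6]
width: 0.734
grip_force: 0.0
```

>>> {"name": "step_arm", "arguments": {"steps": [{"travel": [-0.95,-0.12,0],"yaw": 0,"fingers": 0.5},{"travel": [-0.95,-0.12,0],"yaw": 0,"fingers": 0.5},{"travel": [-0.95,-0.12,0],"yaw": 0,"fingers": 0.5},{"travel": [-0.95,-0.12,0],"yaw": 0,"fingers": 0.5},{"travel": [-0.95,-0.12,0],"yaw": 0,"fingers": 0.5}]}}

```text
time: 27.7
tool_pos: [0.4664, -0.1624, 0.2976]
ee_rot: [[0.008, 1.0, -0.001], [1.0, -0.008, 0.001], [0.001, -0.001, -1.0]]
wrist_force: [-0.6, -0.3, -0.1]
width: 0.75
grip_force: 0.0
```

>>> {"name": "step_arm", "arguments": {"steps": [{"travel": [-0.95,-0.12,0],"yaw": 0,"fingers": 0.5},{"travel": [-0.95,-0.12,0],"yaw": 0,"fingers": 0.5},{"travel": [-0.95,-0.12,0],"yaw": 0,"fingers": 0.5},{"travel": [-0.95,-0.12,0],"yaw": 0,"fingers": 0.5},{"travel": [-0.95,-0.12,0],"yaw": 0,"fingers": 0.5}]}}

```text
time: 28.2
tool_pos: [0.4538, -0.2574, 0.2975]
ee_rot: [[0.008, 1.0, -0.001], [1.0, -0.008, 0.001], [0.001, -0.001, -1.0]]
wrist_force: [0.9, -0.2, -0.1]
width: 0.75
grip_force: 0.0
```

>>> {"name": "step_arm", "arguments": {"steps": [{"travel": [-0.95,-0.12,0],"yaw": 0,"fingers": 0.5},{"travel": [-0.95,-0.12,0],"yaw": -0.54,"fingers": 0.5},{"travel": [-0.95,0,0],"yaw": -0.54,"fingers": 0.5},{"travel": [0,0,0],"yaw": 0,"fingers": 0.5}]}}

```text
time: 28.6
tool_pos: [0.4497, -0.3164, 0.2974]
ee_rot: [[-0.149, 0.989, -0.0], [0.989, 0.149, 0.0], [0.0, 0.0, -1.0]]
wrist_force: [-0.3, -0.0, -0.8]
width: 0.749
grip_force: 0.0
```

```bash
python3 -c "
from sc import *
scan((.4393,-.27,.044),-.148)
c=pickle.load(open('wl.pkl','rb'));im=c['pixels']
u=int(proj(c,(.4393,-.27,.044))[0])-14
print(u,[int(im[r,u].sum()) for r in range(20,230,5)],[np.round(proj(c,(.4393-.148*d,-.27+.99*d,.044+h))) for d,h in((-.06,.022),(.06,.022),(.06,0),(.034,.022))])"
```

```text
[ 0.4498 -0.3147  0.2974] 257.9892172491754
-0.05 208 203 253.4 .....................wwwwwwGGGGGGGGGGGGGGGGGGGGGGGGGGGGGGGGGGGGGGGGGGGGGwwwwwwwww...................
-0.03 181 203 253.4 ....................wwwwwwwGGGwwwwwwwwwwwwwwwwwwwwwwwwwwwwwwwwwwwwwGGGGGwwwwwwwwww..................
-0.015 160 203 253.3 ...................wwwwwwwGGGwwwwwwwwwwwwwGGGGGGGGGGGGwwwwwwwwwwwwwwGGGGwwwwwwwwww..................
0 138 203 253.3 ...................wwwwwwGGGGGwwwwwwwwwwwwwwwwwwwwwwwwwwwwwwwwwwwwwGGGGGwwwwwwwwww..................
0.015 115 203 253.3 ..................wwwwwwwGGGGGGGGGGGGGGGGGGGGGGGGGGGGGGGGGGGGGGGGGGGGGGGGwwwwwwwwww.................
0.03 92 203 253.2 .................wwwwwwwwwwwwwwwwwwwwwwwwwwwwwwwwwwwwwwwwwwwwwwwwwwwwwwwwwwwwwwwwww.................
0.05 59 203 253.2 ...............wwwwwwwwwwkwwwwwwkkkwwwwwwkkwwwwwwwwwwwwwwwwwkkkwwwwwwkkwwwwwwwwwwwww................
239 [532, 528, 519, 489, 160, 318, 298, 300, 283, 273, 272, 267, 146, 286, 706, 710, 495, 457, 460, 203, 205, 205, 209, 209, 470, 481, 503, 498, 483, 493, 496, 484, 494, 493, 479, 203, 211, 207, 217, 425, 456, 447] [array([253., 232.]), array([252.,  37.]), array([253.,  43.]), array([253.,  84.])]
```

>>> {"name": "step_arm", "arguments": {"steps": [{"travel": [0.76,-0.04,0.5],"yaw": 0,"fingers": 0.5},{"travel": [0.76,-0.04,0.5],"yaw": 0,"fingers": 0.5},{"travel": [0.77,-0.03,0.6],"yaw": 0,"fingers": 0.5},{"travel": [0,0,0.85],"yaw": 0,"fingers": 0.5},{"travel": [0,0,0.85],"yaw": 0,"fingers": 0.5}]}}

```text
time: 29.15
tool_pos: [0.4408, -0.2671, 0.2318]
ee_rot: [[-0.154, 0.988, 0.0], [0.988, 0.154, 0.001], [0.001, 0.0, -1.0]]
wrist_force: [0.2, -0.6, -0.2]
width: 0.748
grip_force: 0.0
```

>>> {"name": "step_arm", "arguments": {"steps": [{"travel": [0,0,0.8],"yaw": 0,"fingers": 0.5},{"travel": [0,0,0],"yaw": 0,"fingers": 0.5},{"travel": [0,0,0],"yaw": 0,"fingers": 0.5}]}}

```text
time: 29.45
tool_pos: [0.4408, -0.2684, 0.2164]
ee_rot: [[-0.153, 0.988, -0.0], [0.988, 0.153, 0.001], [0.001, -0.0, -1.0]]
wrist_force: [-0.0, 0.0, 0.7]
width: 0.751
grip_force: 0.0
```

>>> {"name": "step_arm", "arguments": {"steps": [{"travel": [0,0,0],"yaw": 0,"fingers": 0.15},{"travel": [0,0,0],"yaw": 0,"fingers": -1},{"travel": [0,0,0],"yaw": 0,"fingers": -1},{"travel": [0,0,0],"yaw": 0,"fingers": -1},{"travel": [0,0,0],"yaw": 0,"fingers": -1}], "squeeze": 25}}

```text
time: 29.95
tool_pos: [0.4404, -0.2699, 0.2168]
ee_rot: [[-0.152, 0.988, 0.0], [0.988, 0.152, -0.0], [-0.001, 0.0, -1.0]]
wrist_force: [-1.3, 0.5, 3.2]
width: 0.502
grip_force: 25.0
```

>>> {"name": "step_arm", "arguments": {"steps": [{"travel": [0,0,-0.4],"yaw": 0,"fingers": -1},{"travel": [0,0,-0.9],"yaw": 0,"fingers": -1},{"travel": [0,0,-0.9],"yaw": 0,"fingers": -1},{"travel": [0,0,-0.9],"yaw": 0.54,"fingers": -1},{"travel": [0,0,-0.5],"yaw": 0.54,"fingers": -1}]}}

```text
time: 30.45
tool_pos: [0.4405, -0.2698, 0.2899]
ee_rot: [[0.013, 1.0, 0.002], [1.0, -0.013, -0.001], [-0.001, 0.002, -1.0]]
wrist_force: [0.4, -0.4, -2.2]
width: 0.499
grip_force: 25.0
```

>>> {"name": "step_arm", "arguments": {"steps": [{"travel": [0,0,0],"yaw": 0,"fingers": -1}]}}

```text
time: 30.55
tool_pos: [0.4408, -0.2698, 0.29]
ee_rot: [[0.01, 1.0, 0.003], [1.0, -0.01, -0.002], [-0.002, 0.003, -1.0]]
wrist_force: [0.1, -0.5, -1.7]
width: 0.496
grip_force: 25.0
```

>>> {"name": "step_arm", "arguments": {"steps": [{"travel": [0.93,-0.06,0],"yaw": 0,"fingers": -1},{"travel": [0.93,-0.06,0],"yaw": 0,"fingers": -1},{"travel": [0.93,-0.06,0],"yaw": 0,"fingers": -1},{"travel": [0.93,-0.06,0],"yaw": 0,"fingers": -1},{"travel": [0.93,-0.06,0],"yaw": 0,"fingers": -1}]}}

```text
time: 31.05
tool_pos: [0.4347, -0.1759, 0.2877]
ee_rot: [[0.008, 1.0, -0.001], [1.0, -0.008, 0.001], [0.001, -0.001, -1.0]]
wrist_force: [0.8, -0.1, -2.7]
width: 0.497
grip_force: 25.0
```

>>> {"name": "step_arm", "arguments": {"steps": [{"travel": [0.93,-0.06,0],"yaw": 0,"fingers": -1},{"travel": [0.93,-0.06,0],"yaw": 0,"fingers": -1},{"travel": [0.93,-0.06,0],"yaw": 0,"fingers": -1},{"travel": [0.93,-0.06,0],"yaw": 0,"fingers": -1},{"travel": [0.93,-0.06,0],"yaw": 0,"fingers": -1}]}}

```text
time: 31.55
tool_pos: [0.4296, -0.0829, 0.2878]
ee_rot: [[0.007, 1.0, -0.001], [1.0, -0.007, 0.0], [0.0, -0.001, -1.0]]
wrist_force: [0.2, 0.7, -1.9]
width: 0.5
grip_force: 25.0
```

>>> {"name": "step_arm", "arguments": {"steps": [{"travel": [0.93,-0.06,0],"yaw": 0,"fingers": -1},{"travel": [0.93,-0.06,0],"yaw": 0,"fingers": -1},{"travel": [0.93,-0.06,0],"yaw": 0,"fingers": -1},{"travel": [0.93,-0.06,0],"yaw": 0,"fingers": -1},{"travel": [0.93,-0.06,0],"yaw": 0,"fingers": -1}]}}

```text
time: 32.05
tool_pos: [0.4245, 0.0101, 0.2878]
ee_rot: [[0.007, 1.0, -0.001], [1.0, -0.007, 0.0], [-0.0, -0.001, -1.0]]
wrist_force: [0.9, -0.3, -2.1]
width: 0.498
grip_force: 25.0
```

>>> {"name": "step_arm", "arguments": {"steps": [{"travel": [0.93,-0.06,0],"yaw": 0,"fingers": -1},{"travel": [0.93,-0.06,0],"yaw": 0,"fingers": -1},{"travel": [0.93,-0.06,0],"yaw": 0,"fingers": -1},{"travel": [0.93,-0.06,0],"yaw": 0,"fingers": -1},{"travel": [0.93,-0.06,0],"yaw": 0,"fingers": -1}]}}

```text
time: 32.55
tool_pos: [0.4194, 0.103, 0.2878]
ee_rot: [[0.007, 1.0, -0.001], [1.0, -0.007, -0.0], [-0.0, -0.001, -1.0]]
wrist_force: [-0.5, 0.1, -2.1]
width: 0.497
grip_force: 25.0
```

>>> {"name": "step_arm", "arguments": {"steps": [{"travel": [0.93,-0.06,0],"yaw": 0,"fingers": -1},{"travel": [0.93,-0.06,0],"yaw": 0,"fingers": -1},{"travel": [0,0,0],"yaw": 0,"fingers": -1},{"travel": [0,0,0],"yaw": 0,"fingers": -1}]}}

```text
time: 32.95
tool_pos: [0.4175, 0.1395, 0.2878]
ee_rot: [[0.007, 1.0, -0.001], [1.0, -0.007, -0.001], [-0.001, -0.001, -1.0]]
wrist_force: [-0.1, -0.2, -1.6]
width: 0.495
grip_force: 25.0
```

```bash
python3 - <<'E'
from plant import camera,bot
from h import *
w=camera("wrist");pickle.dump(w,open("w9.pkl","wb"));im=w["pixels"];s=bot.read_state();p=s["tool_pos"];print(p,s["ee_rot"].round(3).tolist())
u=int(proj(w,(p[0],p[1],.03))[0]);print(u,[(r,int(im[r,u].sum())) for r in range(60,176,3)])
ax=p[2]-.1725
print("lid rows",[(d,[round(proj(w,(p[0],p[1]+d,ax+h))[1]) for h in(-.022,0,.022)]) for d in(.056,.06,.064)])
for r in(100,112):
  l=im[r].sum(1).astype(int);print(r,[(int(plane(w,x,r,.014)[0]*1e4),int(l[x])) for x in range(130,400,3)])
print([(r,plane(w,u,r,.072)[1].round(4)) for r in(70,80,90,100)])
E
```

```text
[0.41764998 0.13892707 0.28783258] [[0.009, 1.0, -0.001], [1.0, -0.009, -0.001], [-0.001, -0.001, -1.0]]
258 [(60, 440), (63, 428), (66, 434), (69, 439), (72, 441), (75, 447), (78, 432), (81, 417), (84, 368), (87, 405), (90, 438), (93, 432), (96, 431), (99, 413), (102, 400), (105, 420), (108, 434), (111, 432), (114, 254), (117, 240), (120, 246), (123, 124), (126, 61), (129, 71), (132, 154), (135, 173), (138, 342), (141, 367), (144, 370), (147, 372), (150, 363), (153, 215), (156, 207), (159, 210), (162, 213), (165, 215), (168, 220), (171, 214), (174, 210)]
lid rows [(0.056, [134, 138, 144]), (0.06, [126, 129, 133]), (0.064, [118, 120, 123])]
100 [(3246, 706), (3268, 704), (3290, 703), (3312, 702), (3334, 703), (3355, 699), (3377, 700), (3399, 702), (3421, 703), (3443, 706), (3464, 705), (3486, 703), (3508, 702), (3530, 702), (3552, 700), (3573, 704), (3595, 693), (3617, 454), (3639, 442), (3660, 231), (3682, 175), (3704, 255), (3726, 408), (3748, 406), (3769, 403), (3791, 408), (3813, 412), (3835, 407), (3856, 410), (3878, 409), (3900, 404), (3922, 402), (3944, 405), (3965, 402), (398
[... 1304 characters left out ...]
04, 391), (4226, 382), (4248, 395), (4270, 391), (4292, 391), (4314, 389), (4336, 369), (4358, 209), (4380, 223), (4402, 322), (4424, 395), (4446, 397), (4468, 396), (4490, 386), (4512, 266), (4534, 259), (4556, 258), (4578, 268), (4599, 260), (4621, 395), (4643, 439), (4665, 447), (4687, 445), (4709, 446), (4731, 447), (4753, 442), (4775, 447), (4797, 441), (4819, 443), (4841, 446), (4863, 347), (4885, 156), (4907, 231), (4929, 311), (4950, 394), (4972, 470), (4994, 529), (5016, 580), (5038, 624), (5060, 657), (5082, 686), (5104, 703), (5126, 711), (5148, 714), (5170, 699), (5192, 715)]
[(70, np.float64(0.2274)), (80, np.float64(0.2222)), (90, np.float64(0.2169)), (100, np.float64(0.2116))]
```

>>> {"name": "step_arm", "arguments": {"steps": [{"travel": [0.88,0.02,0],"yaw": 0,"fingers": -1},{"travel": [0.88,0.02,0],"yaw": 0,"fingers": -1},{"travel": [0,0,0.8],"yaw": 0,"fingers": -1},{"travel": [0,0,0.8],"yaw": 0,"fingers": -1},{"travel": [0,0,0.8],"yaw": 0,"fingers": -1}]}}

```text
time: 33.5
tool_pos: [0.4192, 0.1736, 0.2396]
ee_rot: [[0.011, 1.0, -0.0], [1.0, -0.011, -0.001], [-0.001, -0.0, -1.0]]
wrist_force: [-0.1, -0.1, -1.7]
width: 0.495
grip_force: 25.0
```

>>> {"name": "step_arm", "arguments": {"steps": [{"travel": [0,0,0.8],"yaw": 0,"fingers": -1},{"travel": [0,0,0.7],"yaw": 0,"fingers": -1},{"travel": [0,0,0.1],"yaw": 0,"fingers": -1},{"travel": [0,0,0],"yaw": 0,"fingers": -1}]}}

```text
time: 33.9
tool_pos: [0.4191, 0.1741, 0.2081]
ee_rot: [[0.01, 1.0, -0.001], [1.0, -0.01, -0.001], [-0.001, -0.001, -1.0]]
wrist_force: [0.6, -0.4, -2.9]
width: 0.497
grip_force: 25.0
```

>>> {"name": "step_arm", "arguments": {"steps": [{"travel": [0,0,0.08],"yaw": 0,"fingers": -1},{"travel": [0,0,0],"yaw": 0,"fingers": -1}]}}

```text
time: 34.1
tool_pos: [0.4193, 0.1747, 0.2072]
ee_rot: [[0.01, 1.0, 0.001], [1.0, -0.01, 0.0], [0.0, 0.001, -1.0]]
wrist_force: [0.0, -0.9, -1.5]
width: 0.499
grip_force: 25.0
```

>>> {"name": "step_arm", "arguments": {"steps": [{"travel": [0,0,0.05],"yaw": 0,"fingers": -1},{"travel": [0,0,0],"yaw": 0,"fingers": -1}]}}

```text
time: 34.3
tool_pos: [0.4191, 0.1748, 0.206]
ee_rot: [[0.01, 1.0, 0.001], [1.0, -0.01, 0.0], [0.0, 0.001, -1.0]]
wrist_force: [0.3, -0.2, -2.2]
width: 0.497
grip_force: 25.0
```

>>> {"name": "step_arm", "arguments": {"steps": [{"travel": [0,0,0.13],"yaw": 0,"fingers": -1},{"travel": [0,0,0],"yaw": 0,"fingers": -1}]}}

```text
time: 34.5
tool_pos: [0.4191, 0.1749, 0.2031]
ee_rot: [[0.009, 1.0, 0.0], [1.0, -0.009, 0.0], [0.0, 0.0, -1.0]]
wrist_force: [0.2, -0.2, -2.0]
width: 0.493
grip_force: 25.0
```

>>> {"name": "step_arm", "arguments": {"steps": [{"travel": [0,0,0.05],"yaw": 0,"fingers": -1},{"travel": [0,0,0],"yaw": 0,"fingers": -1}]}}

```text
time: 34.7
tool_pos: [0.4191, 0.1752, 0.203]
ee_rot: [[0.009, 1.0, 0.001], [1.0, -0.009, -0.001], [-0.001, 0.001, -1.0]]
wrist_force: [-1.2, -1.0, 9.3]
width: 0.499
grip_force: 25.0
```

>>> {"name": "step_arm", "arguments": {"steps": [{"travel": [0,0,-0.03],"yaw": 0,"fingers": 0.1},{"travel": [0,0,0],"yaw": 0,"fingers": 0.3},{"travel": [0,0,0],"yaw": 0,"fingers": 0.3},{"travel": [0,0,0],"yaw": 0,"fingers": 0.3},{"travel": [0,0,-0.5],"yaw": 0,"fingers": 0.3}]}}

```text
time: 35.2
tool_pos: [0.4186, 0.1746, 0.2121]
ee_rot: [[0.009, 1.0, -0.003], [1.0, -0.009, -0.001], [-0.001, -0.003, -1.0]]
wrist_force: [0.0, -0.6, -0.3]
width: 0.642
grip_force: 0.0
```

>>> {"name": "step_arm", "arguments": {"steps": [{"travel": [0,0,-0.9],"yaw": 0,"fingers": 0.3},{"travel": [0,0,-0.9],"yaw": 0,"fingers": 0.3},{"travel": [0,0,-0.9],"yaw": 0,"fingers": 0.3},{"travel": [-0.9,0,-0.9],"yaw": 0,"fingers": -1},{"travel": [-0.9,0,-0.9],"yaw": 0,"fingers": -1}]}}

```text
time: 35.7
tool_pos: [0.4184, 0.1389, 0.304]
ee_rot: [[0.008, 1.0, 0.0], [1.0, -0.008, 0.0], [0.0, 0.0, -1.0]]
wrist_force: [0.0, -0.2, -0.3]
width: 0.542
grip_force: 0.0
```

>>> {"name": "step_arm", "arguments": {"steps": [{"travel": [-0.8,0.5,0],"yaw": 0,"fingers": -1},{"travel": [-0.8,0.5,0],"yaw": 0,"fingers": -1},{"travel": [0,0,0],"yaw": 0,"fingers": -1}]}}

```text
time: 36.0
tool_pos: [0.4393, 0.1047, 0.3034]
ee_rot: [[0.014, 1.0, 0.001], [1.0, -0.014, -0.001], [-0.001, 0.001, -1.0]]
wrist_force: [-1.0, -0.2, 0.8]
width: 0.278
grip_force: 0.0
```

```bash
python3 -c "
from sc import *
scan((.419,.175,.03),.009,(-.02,0,.02,.03));scan((.508,.175,.03),.009,(-.02,0,.015,.03))
c=pickle.load(open('wl.pkl','rb'));o=-c['R'].T@c['t'];print(o)"
```

```text
[0.4386 0.106  0.3032] 257.9892172491754
-0.02 131 179 229.1 .....................wwwwwwGGGwwwwwwwwwwwGGGGGGGGGGGGGwwwwwwwwwwwwGGGGGwwwwwwwww....................
0 103 178 228.3 .....................wwwwwwGGGwwwwwwwwwwwwwwwwwwwwwwwwwwwwwwwwwwwwGGGGGwwwwwwwwww...................
0.02 74 177 227.5 ....................wwwwwwwwwwwwwwwwwwwwwwwwwwwwwwwwwwwwwwwwwwwwwwwwwwwwwwwwwwwwww..................
0.03 59 177 227.1 ....................wwwwwwwwwwwwwwwwwwwwwwwwwwwwwwwwwwwwwwwwwwwwwwwwwwwwwwwwwwwww...................
[0.4381 0.1068 0.303 ] 257.9892172491754
-0.02 132 300 350.6 .....................wwwwwwwwwwwwwwwww..RRRRRR.wwwwwwwwwww.RRRRRRRRRRRR.wwwwwww.RR..................
0 104 302 352.4 ....................wwwwwwwwwwwwwwwwww.RRRRRRR.wwwwwwwwwwwwwwwwwwwwwwwwwwwwwwww..RR.................
0.015 82 303 353.9 ....................wwwwwwwwwwwwwwwwww..RRRRRRRRRRRRRRRRRRRRRRRRRRRRRRRRRRRRRRRRRRRR................
0.03 60 305 355.4 ....................wwwwwwwwwwwwwwwwwwwwwwwwwwwwwwwwwwwwwwwwwwwwwwwwwwwwwwwwwwwwwwww................
[0.43957323 0.17712318 0.28329144]
```

>>> {"name": "step_arm", "arguments": {"steps": [{"travel": [-0.94,0.43,0],"yaw": 0,"fingers": -1},{"travel": [-0.94,0.43,0],"yaw": 0,"fingers": -1},{"travel": [-0.94,0.43,0],"yaw": 0,"fingers": -1},{"travel": [0,0,0.97],"yaw": 0,"fingers": -1},{"travel": [0,0,0.97],"yaw": 0,"fingers": -1}]}}

```text
time: 36.6
tool_pos: [0.4637, 0.0507, 0.264]
ee_rot: [[0.009, 1.0, 0.001], [1.0, -0.009, 0.001], [0.001, 0.001, -1.0]]
wrist_force: [0.3, -0.2, 0.7]
width: 0.008
grip_force: 0.0
```

>>> {"name": "step_arm", "arguments": {"steps": [{"travel": [0,0,0.97],"yaw": 0,"fingers": -1},{"travel": [0,0,0.97],"yaw": 0,"fingers": -1},{"travel": [0,0,0.9],"yaw": 0,"fingers": -1},{"travel": [0,0,0],"yaw": 0,"fingers": -1},{"travel": [0.4,0,0],"yaw": 0,"fingers": -1}]}}

```text
time: 37.1
tool_pos: [0.4635, 0.0584, 0.2072]
ee_rot: [[0.01, 1.0, -0.001], [1.0, -0.01, -0.0], [-0.0, -0.001, -1.0]]
wrist_force: [0.6, 0.0, -0.1]
width: 0.007
grip_force: 0.0
```

>>> {"name": "step_arm", "arguments": {"steps": [{"travel": [0.3,0,0],"yaw": 0,"fingers": -1},{"travel": [0.2,0,0],"yaw": 0,"fingers": -1},{"travel": [0.2,0,0],"yaw": 0,"fingers": -1},{"travel": [0.2,0,0],"yaw": 0,"fingers": -1},{"travel": [0.3,0,0],"yaw": 0,"fingers": -1}]}}

```text
time: 37.6
tool_pos: [0.4641, 0.0818, 0.2074]
ee_rot: [[0.011, 1.0, 0.0], [1.0, -0.011, -0.001], [-0.001, 0.0, -1.0]]
wrist_force: [0.0, -2.3, 1.3]
width: 0.007
grip_force: 0.8
```

>>> {"name": "step_arm", "arguments": {"steps": [{"travel": [0.3,0,0],"yaw": 0,"fingers": -1},{"travel": [0.35,0,0],"yaw": 0,"fingers": -1},{"travel": [0.35,0,0],"yaw": 0,"fingers": -1},{"travel": [0.35,0,0],"yaw": 0,"fingers": -1},{"travel": [0.35,0,0],"yaw": 0,"fingers": -1}]}}

```text
time: 38.1
tool_pos: [0.4643, 0.1167, 0.2071]
ee_rot: [[0.009, 1.0, 0.0], [1.0, -0.009, 0.0], [0.0, 0.0, -1.0]]
wrist_force: [0.5, -2.6, 0.7]
width: 0.005
grip_force: 0.8
```

>>> {"name": "step_arm", "arguments": {"steps": [{"travel": [0.35,0,0],"yaw": 0,"fingers": -1},{"travel": [0.35,0,0],"yaw": 0,"fingers": -1},{"travel": [0.35,0,0],"yaw": 0,"fingers": -1},{"travel": [0.35,0,0],"yaw": 0,"fingers": -1},{"travel": [0.35,0,0],"yaw": 0,"fingers": -1}]}}

```text
time: 38.6
tool_pos: [0.4646, 0.1516, 0.2071]
ee_rot: [[0.01, 1.0, 0.0], [1.0, -0.01, -0.0], [-0.0, 0.0, -1.0]]
wrist_force: [1.6, -0.8, 0.3]
width: 0.002
grip_force: 0.8
```

>>> {"name": "step_arm", "arguments": {"steps": [{"travel": [0.35,0,0],"yaw": 0,"fingers": -1},{"travel": [0.35,0,0],"yaw": 0,"fingers": -1},{"travel": [0.35,0,0],"yaw": 0,"fingers": -1},{"travel": [0.35,0,0],"yaw": 0,"fingers": -1},{"travel": [0.3,0,0],"yaw": 0,"fingers": -1}]}}

```text
time: 39.1
tool_pos: [0.4649, 0.1857, 0.2071]
ee_rot: [[0.009, 1.0, 0.0], [1.0, -0.009, 0.0], [0.0, 0.0, -1.0]]
wrist_force: [1.1, -2.5, 0.0]
width: 0.003
grip_force: 0.8
```

>>> {"name": "step_arm", "arguments": {"steps": [{"travel": [0.2,0,0],"yaw": 0,"fingers": -1},{"travel": [0.2,0,0],"yaw": 0,"fingers": -1},{"travel": [0.15,0,0],"yaw": 0,"fingers": -1},{"travel": [0.1,0,0],"yaw": 0,"fingers": -1},{"travel": [0,0,0],"yaw": 0,"fingers": -1}]}}

```text
time: 39.6
tool_pos: [0.4649, 0.1984, 0.2071]
ee_rot: [[0.009, 1.0, 0.0], [1.0, -0.009, 0.0], [0.0, -0.0, -1.0]]
wrist_force: [0.7, -0.2, 0.2]
width: 0.003
grip_force: 0.1
```

>>> {"name": "step_arm", "arguments": {"steps": [{"travel": [0.15,0,0],"yaw": 0,"fingers": -1},{"travel": [0.15,0,0],"yaw": 0,"fingers": -1},{"travel": [0.15,0,0],"yaw": 0,"fingers": -1},{"travel": [0,0,0],"yaw": 0,"fingers": -1}]}}

```text
time: 40.0
tool_pos: [0.465, 0.2077, 0.2072]
ee_rot: [[0.009, 1.0, 0.0], [1.0, -0.009, 0.001], [0.001, 0.0, -1.0]]
wrist_force: [0.3, -0.4, -0.3]
width: 0.001
grip_force: 0.1
```

>>> {"name": "step_arm", "arguments": {"steps": [{"travel": [0.1,0,0],"yaw": 0,"fingers": -1},{"travel": [0.1,0,0],"yaw": 0,"fingers": -1},{"travel": [0,0,0],"yaw": 0,"fingers": -1}]}}

```text
time: 40.3
tool_pos: [0.4652, 0.2095, 0.207]
ee_rot: [[0.011, 1.0, -0.001], [1.0, -0.011, -0.004], [-0.004, -0.001, -1.0]]
wrist_force: [-0.6, -6.0, 3.1]
width: 0.009
grip_force: 2.9
```

>>> {"name": "step_arm", "arguments": {"steps": [{"travel": [0.1,0,0],"yaw": 0,"fingers": -1},{"travel": [0.05,0,0],"yaw": 0,"fingers": -1},{"travel": [0,0,0],"yaw": 0,"fingers": -1}]}}

```text
time: 40.6
tool_pos: [0.4654, 0.2105, 0.207]
ee_rot: [[0.012, 1.0, -0.002], [1.0, -0.012, -0.009], [-0.009, -0.002, -1.0]]
wrist_force: [-0.3, -11.1, 8.1]
width: 0.005
grip_force: 5.5
```

>>> {"name": "step_arm", "arguments": {"steps": [{"travel": [-0.3,0,0],"yaw": 0,"fingers": -1},{"travel": [-0.8,0,0],"yaw": 0,"fingers": -1},{"travel": [-0.9,0,0],"yaw": 0,"fingers": -1},{"travel": [-0.9,0,-0.9],"yaw": 0,"fingers": -1},{"travel": [-0.5,0,-0.9],"yaw": 0,"fingers": -1}]}}

```text
time: 41.1
tool_pos: [0.4643, 0.1452, 0.243]
ee_rot: [[0.01, 1.0, -0.001], [1.0, -0.01, 0.0], [0.0, -0.001, -1.0]]
wrist_force: [1.1, -0.6, -0.2]
width: 0.008
grip_force: 0.0
```

>>> {"name": "step_arm", "arguments": {"steps": [{"travel": [0,0,-0.9],"yaw": 0,"fingers": -1},{"travel": [0,0,-0.9],"yaw": 0,"fingers": -1},{"travel": [0,0,-0.9],"yaw": 0,"fingers": -1},{"travel": [0,0,0],"yaw": 0,"fingers": -1}]}}

```text
time: 41.5
tool_pos: [0.4653, 0.1471, 0.2993]
ee_rot: [[0.009, 1.0, 0.006], [1.0, -0.009, 0.003], [0.003, 0.006, -1.0]]
wrist_force: [1.2, -0.5, 0.5]
width: 0.007
grip_force: 0.0
```

```bash
python3 - <<'E'
from sc import *
scan((.509,.315,.03),.009,(-.05,-.03,-.015,0,.015,.03));scan((.419,.315,.03),.009,(-.05,-.03,-.015,0,.015,.03))
c=pickle.load(open("wl.pkl","rb"));im=c["pixels"]
u=int(proj(c,(.44,.24,.072))[0]);print([(r,plane(c,u,r,.061)[1].round(4),int(im[r,u].sum())) for r in range(90,200,3)])
# jars unmoved?
t=camera("top")["pixels"].astype(int);t0=pickle.load(open("c0.pkl","rb"))["top"]["pixels"].astype(int)
print("jar diffs",abs(t-t0)[140:168,270:295].mean(),abs(t-t0)[135:165,340:370].mean())
E
```

```text
[0.4648 0.1466 0.298 ] 257.9892172491754
-0.05 31 268 318.0 wwwwwwwwwwwwwwwwwwwwwwwwwwwwwwwwwwwwwwwwwwwwwwwwwwwwwwwwwwwwwwwwwwwwwwwwwwwwwwwwwwwwwwwwwwwwwwwwwwww
[0.4644 0.1464 0.2971] 257.9892172491754
-0.05 31 136 186.7 wwwwwwwwwwwwwwwwwwwwwwwwwwwwwwwwwwwwwwwwwwwwwwwwwwwwwwwwwwwwwwwwwwwwwwwwwwwwwwwwwwwwwwwwwwwwwwwwwwww
[(90, np.float64(0.2257), 669), (93, np.float64(0.2239), 664), (96, np.float64(0.2221), 667), (99, np.float64(0.2203), 667), (102, np.float64(0.2185), 669), (105, np.float64(0.2167), 670), (108, np.float64(0.2149), 656), (111, np.float64(0.2131), 638), (114, np.float64(0.2113), 660), (117, np.float64(0.2094), 673), (120, np.float64(0.2076), 667), (123, np.float64(0.2057), 668), (126, np.float64(0.2039), 666), (129, np.float64(0.202), 668), (132, np.float64(0.2001), 670), (135, np.float64(0.1982), 667), (138, np.float64(0.1963), 663), (141, np.float64(0.1944), 659), (144, np.float64(0.1925), 604), (147, np.float64(0.1906), 441), (150, np.float64(0.1887), 447), (153, np.float64(0.1867), 446), (156, np.float64(0.1848), 447), (159, np.float64(0.1828), 439), (162, np.float64(0.1809), 435), (165, np.float64(0.1789), 433), (168, np.float64(0.1769), 435), (171, np.float64(0.1749), 442), (174, np.float64(0.1729), 441), (177, np.float64(0.1709), 439), (180, np.float64(0.1689), 436), (183, np.float64(0.1668), 434), (186, np.float64(0.1648), 426), (189, np.float64(0.1628), 425), (192, np.float64(0.1607), 430), (195, np.float64(0.1586), 422), (198, np.float64(0.1565), 417)]
jar diffs 13.197142857142858 11.982962962962963
```

```bash
python3 - <<'E'
from plant import camera
from h import *
t=camera("top");t0=pickle.load(open("c0.pkl","rb"))["top"];s=camera("side");s0=pickle.load(open("c0.pkl","rb"))["side"];w=camera("wrist")
f=lambda c,X:tuple(int(a) for a in c["pixels"][int(round(proj(c,X)[1])),int(round(proj(c,X)[0]))])
for x in(.555,.36):
  for y in np.arange(.09,.40,.012): print(x,round(y,3),f(t0,(x,y,.061)),f(t,(x,y,.061)))
print("wrist cols at row 160:",[(x,tuple(int(a) for a in w["pixels"][160,int(proj(w,(x,.183,.061))[0])])) for x in np.arange(.30,.62,.02)])
E
```

```text
0.555 0.09 (221, 226, 216) (237, 241, 232)
0.555 0.102 (165, 138, 84) (237, 241, 232)
0.555 0.114 (189, 181, 160) (179, 164, 138)
0.555 0.126 (208, 159, 120) (49, 58, 61)
0.555 0.138 (208, 187, 146) (63, 74, 79)
0.555 0.15 (191, 192, 171) (68, 79, 86)
0.555 0.162 (213, 164, 121) (73, 86, 94)
0.555 0.174 (200, 183, 152) (75, 88, 97)
0.555 0.186 (203, 149, 98) (76, 88, 97)
0.555 0.198 (206, 169, 127) (76, 88, 97)
0.555 0.21 (193, 132, 82) (76, 89, 98)
0.555 0.222 (209, 159, 114) (73, 88, 94)
0.555 0.234 (209, 188, 149) (83, 98, 106)
0.555 0.246 (143, 99, 42) (74, 87, 95)
0.555 0.258 (174, 174, 174) (82, 95, 103)
0.555 0.27 (178, 178, 177) (82, 97, 105)
0.555 0.282 (174, 174, 174) (156, 148, 144)
0.555 0.294 (180, 179, 178) (215, 206, 200)
0.555 0.306 (177, 175, 174) (210, 201, 196)
0.555 0.318 (173, 173, 173) (209, 201, 196)
0.555 0.33 (176, 175, 175) (212, 202, 198)
0.555 0.342 (174, 175, 175) (209, 202, 197)
0.555 0.354 (184, 181, 178) (216, 204, 197)
0.555 0.366 (177, 175, 174) (212, 203, 197)
0.555 0.378 (185, 181, 178) (202, 196, 194)
0.555 0.39 (172, 172, 174) (193, 193, 193)
0.3
[... 1171 characters left out ...]
.float64(0.34), (223, 229, 216)), (np.float64(0.36000000000000004), (224, 230, 216)), (np.float64(0.38000000000000006), (224, 230, 207)), (np.float64(0.4000000000000001), (224, 230, 210)), (np.float64(0.4200000000000001), (159, 151, 128)), (np.float64(0.4400000000000001), (161, 151, 129)), (np.float64(0.46000000000000013), (154, 146, 123)), (np.float64(0.48000000000000015), (163, 154, 130)), (np.float64(0.5000000000000002), (162, 153, 131)), (np.float64(0.5200000000000002), (160, 149, 128)), (np.float64(0.5400000000000003), (163, 152, 130)), (np.float64(0.5600000000000003), (224, 229, 216)), (np.float64(0.5800000000000003), (224, 229, 213)), (np.float64(0.6000000000000003), (223, 230, 219))]
```

>>> {"name": "step_arm", "arguments": {"steps": [{"travel": [0.9,0,0],"yaw": 0,"fingers": -1},{"travel": [0.9,0,0],"yaw": 0,"fingers": -1},{"travel": [0.9,0,0],"yaw": 0,"fingers": -1},{"travel": [0.9,0,0],"yaw": 0,"fingers": -1},{"travel": [0,0,0],"yaw": 0,"fingers": -1}]}}

```text
time: 42.3
tool_pos: [0.4647, 0.2204, 0.2968]
ee_rot: [[0.005, 1.0, -0.001], [1.0, -0.005, 0.002], [0.002, -0.001, -1.0]]
wrist_force: [0.1, -0.3, 0.2]
width: 0.004
grip_force: 0.0
```

```bash
python3 - <<'E'
from sc import *
scan((.509,.312,.03),.009,(-.05,-.03,-.015,0,.015,.03));scan((.419,.312,.03),.009,(-.05,-.03,-.015,0,.015,.03))
c=pickle.load(open("wl.pkl","rb"));im=c["pixels"]
for x in(.39,.44,.54):
  print(x,[(round(float(y),4),tuple(int(a) for a in im[int(round(proj(c,(x,y,.061))[1])),int(round(proj(c,(x,y,.061))[0]))])) for y in np.arange(.23,.258,.0013)])
E
```

```text
[0.4649 0.2188 0.2965] 257.9892172491754
-0.05 144 268 318.2 wwwwwwwwwwwwwwwwwwwwwwwwwwwwwwwwwwwwwwwwwwwwwwwwwwwwwwwwwwwwwwwwwwwwwwwwwwwwwwwwwwwwwwwwwwwwwwwwwwww
-0.03 116 269 319.6 wwwwwwwwwwwwwwwwwwwwwwwwwwwwwwwwwwwwwwwwwwwwwwwwwwwwwwwwwwwwwwwwwwwwwwwwwwwwwwwwwwwwwwwwwwwwwwwwwwww
-0.015 94 270 320.6 wwwwwwwwwwwwwwwwwwwwwwwwwwwwwwwwwwwwwwwwwwwwwwwwwwwwwwwwwwwwwwwwwwwwwwwwwwwwwwwwwwwwwwwwwwwwwwwwwwww
0 72 271 321.7 wwwwwwwwwwwwwwwwwwwwwwwwwwwwwwwwwwwwwwwwwwwwwwwwwwwwwwwwwwwwwwwwwwwwwwwwwwwwwwwwwwwwwwwwwwwwwwwwwwww
0.015 48 272 322.9 wwwwwwwwwwwwwwwwwwwwwwwwwwwwwwwwwwwwwwwwwwwwwwwwwwwwwwwwwwwwwwwwwwwwwwwwwwwwwwwwwwwwwwwwwwwwwwwwwwww
0.03 24 274 324.1 wwwwwwwwwwwwwwwwwwwwwwwwwwwwwwwwwwwwwwwwwwwwwwwwwwwwwwwwwwwwwwwwwwwwwwwwwwwwwwwwwwwwwwwwwwwwwwwwwwww
[0.465  0.2178 0.2965] 257.9892172491754
-0.05 142 144 194.6 wwwwwwwwwwwwwwwwwwwwwwwwwwwwwwwwwwwwwwwwwwwwwwwwwwwwwwwwwwwwwwwwwwwwwwwwwwwwwwwwwwwwwwwwwwwwwwwwwwww
-0.03 114 143 193.2 wwwwwwwwwwwwwwwwwwwwwwwwwwwwwwwwwwwwwwwwwwwwwwwwwwwwwwwwwwwwwwwwwwwwwwwwwwwwwwwwwwwwwwwwwwwwwwwwwwww
-0.015 92 142 192.2 wwwwwwwwwwwwwwwwwwwwwwwwwwwwwwwwwwwwww
[... 1487 characters left out ...]
)), (0.2534, (185, 188, 184)), (0.2547, (187, 188, 186)), (0.256, (187, 188, 186)), (0.2573, (195, 194, 190))]
0.54 [(0.23, (165, 157, 134)), (0.2313, (168, 159, 136)), (0.2326, (168, 158, 135)), (0.2339, (169, 160, 136)), (0.2352, (166, 158, 134)), (0.2365, (168, 159, 135)), (0.2378, (139, 123, 99)), (0.2391, (155, 132, 94)), (0.2404, (211, 181, 123)), (0.2417, (155, 125, 86)), (0.243, (146, 116, 81)), (0.2443, (147, 118, 84)), (0.2456, (148, 120, 83)), (0.2469, (175, 164, 143)), (0.2482, (186, 188, 184)), (0.2495, (187, 189, 185)), (0.2508, (187, 188, 186)), (0.2521, (185, 188, 183)), (0.2534, (187, 188, 187)), (0.2547, (187, 189, 186)), (0.256, (195, 193, 187)), (0.2573, (198, 192, 185))]
```

```bash
python3 - <<'E'
from h import *
c=pickle.load(open("wl.pkl","rb"));im=c["pixels"].astype(int)
for x,s in((.509,1),(.419,-1)):
  for y in(.28,.30,.32):
    u,v=proj(c,(x,y,.052));r=int(v);a=int(u)-50
    print(x,y,r,a,"".join("#" if s*(im[r,k,0]-im[r,k,1])>(12 if s>0 else 4) else "+" if im[r,k].sum()>600 else "." for k in range(a,a+100)))
E
```

```text
0.509 0.28 117 275 ....................+++++++++..############################################.........................
0.509 0.3 85 277 ...................++++++++++.########+++++++++++.##############++++++++.###........................
0.509 0.32 51 278 ....................+++++++++.###############################################.......................
0.419 0.28 118 137 ............................##############################################################..........
0.419 0.3 86 135 ............................#############+#####################++#########################..........
0.419 0.32 52 133 ...........................#################################################################........
```

```bash
python3 -c "
from plant import bot
print(bot.job_done())"
```

```text
the job is handed in; nothing more can be done
None
```

I rolled both shakers label-up on the board, laid each in its own bay and pushed the drawer shut (no gap at the front), handing in at about 42 s; before the drawer was shut the green label measured within about 1° of straight up and the red about 7° off.

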